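# Load the bottle shaker and pin its clamp bar

### The job

Load the bench shaker: pull its clamp bar fully open towards the front (the catch may or may not be holding it; find out by pulling, and if it is held give the catch knob a quarter turn), stand every amber bottle upright in the row between the bar and the back fence, then push the bar fully shut again so that it guards the row. Last, slide the loose locking rod through both eyelets at the bar's right-hand end, fully home, and let go. The bottles are thin glass, so grip them lightly and do not jam the bar against them; leave the white bottle, the flask and the dishes where they stand.

Things in the scene. Friction and masses are not known exactly. Their poses are not given: they have to be found in the camera images.
- shaker: white bench shaker, fixed, with a grey deck 215 x 355 mm with its top 65 mm above the bench. Origin on the bench below the middle of the bottle row; x points to the back fence (away from the robot), y along the row to the robot's left, z up. In its frame the deck reaches x -165 to +59 mm, y -178 to +178 mm. The back fence's face is at x = +33 mm (40 mm tall above the deck, y -132 to +132).
- row (a point): middle of the bottle row on the deck's top (65 mm above the bench), axes as the shaker. Bottles belong at x = 0 of this frame, anywhere from y = -95 to +95 mm (four fit at 62 mm pitch), between two low end plates (30 mm tall) at y = -128 and +128 mm. With the bar shut there are 33 mm from x = 0 to the bar and 33 mm to the fence, so a bottle (radius 27 mm) has 6 mm of play either side.
- bar (a joint): clamp bar's travel in m: 0 shut, 0.055 fully open; opens along the shaker's -x (towards the robot). It rubs with about 2 N and stays where it is left. The bar is a 14 x 215 mm aluminium beam along y, 14 to 36 mm above the deck; shut, its centre line is at x = -40 mm in the shaker frame.
- bar_handle (a point): middle of the bar's pull handle: a level steel rod 12 mm diameter, 90 mm long along the shaker's y, 45 mm in front of the bar and 40 mm above the deck, with 31 mm free between it and the bar; moves with the bar; axes as the shaker. Can be pinched from above with the fingers front and back.
- catch_grip (a point): point on the axis of the catch knob, 48 mm above the deck, fixed: an upright plain round black knob, 44 mm diameter, 36 to 58 mm above the deck, at the deck's front left corner. Nothing shows whether it holds the bar. If it holds, a quarter turn (75 to 105 degrees) either way frees it; a further quarter holds again. Stiff (0.15 N m), stays put. A held bar gives only 2 to 5 mm at a 10 to 15 N pull.
- bottle1: sample bottle, loose: squat amber glass body 54 mm diameter, shoulder at 46 mm, then a straight-sided aluminium cap 28 mm diameter, 54 to 80 mm above the base (80 mm tall in all, about 170 g). Origin: centre of the underside, z up. Thin glass: never press on it with more than 60 N per finger; 20 to 30 N is plenty. All bottles are alike; 3 or 4 are present, None if absent.
- bottle2: sample bottle, loose: squat amber glass body 54 mm diameter, shoulder at 46 mm, then a straight-sided aluminium cap 28 mm diameter, 54 to 80 mm above the base (80 mm tall in all, about 170 g). Origin: centre of the underside, z up. Thin glass: never press on it with more than 60 N per finger; 20 to 30 N is plenty. All bottles are alike; 3 or 4 are present, None if absent.
- bottle3: sample bottle, loose: squat amber glass body 54 mm diameter, shoulder at 46 mm, then a straight-sided aluminium cap 28 mm diameter, 54 to 80 mm above the base (80 mm tall in all, about 170 g). Origin: centre of the underside, z up. Thin glass: never press on it with more than 60 N per finger; 20 to 30 N is plenty. All bottles are alike; 3 or 4 are present, None if absent.
- bottle4: sample bottle, loose: squat amber glass body 54 mm diameter, shoulder at 46 mm, then a straight-sided aluminium cap 28 mm diameter, 54 to 80 mm above the base (80 mm tall in all, about 170 g). Origin: centre of the underside, z up. Thin glass: never press on it with more than 60 N per finger; 20 to 30 N is plenty. All bottles are alike; 3 or 4 are present, None if absent.
- rod: locking rod, loose, about 180 g: a square dark steel handle 55 x 20 x 20 mm and, fixed in its end, a round steel rod 9 mm diameter, 90 mm long, with a round tip. Origin: the handle's centre (10 mm above the bench when lying); x points along the rod to the tip, which is 117.5 mm from the origin. Balances about 12 mm in front of the origin.
- rod_tip (a point): tip of the locking rod, axes as the rod.
- rod_neck (a point): where the rod leaves the front face of its handle, 27.5 mm from the handle's centre, axes as the rod.
- eye_out (a point): centre of the outer eyelet: an upright steel ring, hole 14 mm, 7 mm thick wire, hole axis along the shaker's y, fixed on the deck at its right-hand edge, 45 mm above the deck; axes as the shaker. The rod goes in from outside, towards the shaker's +y, until the handle meets this ring.
- eye_in (a point): centre of the inner eyelet, the same ring carried on the right-hand end of the bar, 37 mm further in; it lines up with the outer eyelet only when the bar is shut. Axes as the shaker.
- white_bottle: bystander: white plastic bottle with a screw cap, 52 mm diameter, 110 mm tall; origin under its centre. Leave it alone.
- flask: bystander: conical glass flask, 76 mm diameter, 120 mm tall; origin under its centre. Leave it alone.
- dishes: bystander: stack of three clear dishes, 90 mm diameter, 44 mm tall; origin under its centre. Leave it alone.
Not all that is in view belongs to the job. Leave any blue or purple look-alike of the bottle3 alone.

How it is judged:
By the outcome, as a careful person would: the job done as asked, in the order asked, and still so for the second after the job is handed in, with the robot touching nothing.
Of bottle1, bottle2, bottle3, bottle4 only 3 to 4 are there at a start; the rules pass over those that are not, and their reading is None.
At some moment in a run one of bottle1, bottle2, bottle3, bottle4 may be knocked a few centimetres aside while the robot is not near it.
It also fails if it takes over 210 s, if anything falls off the work surface, if the arm or the gripper's body presses on something with over 40 N, if the wrist force passes 120 N, or if a joint passes its speed limit or range.

### The arm

A 7-joint arm with a two-finger parallel gripper is mounted at the origin on the work surface. World frame = base frame: x ahead of the robot, y to its left, z up, the work surface at z = 0. Lengths are in m, angles in rad, forces in N, time in s.
With the tool pointing down it reaches from about 0.425 to 0.875 m from the base axis. Payload 8.4 kg.
Tool frame: the origin (TCP) lies midway between the tips of the shut fingers; the grasp point (between the pads) lies manip.hold_point_z behind it (manip.hold_point_z is the distance from the TCP to the grasp point, in m); z points along the fingers, x is the direction in which the jaws open and shut, and the axes are right-handed (so a half turn about z gives the same grasp; the last joint's range is limited). The gripper opens to 85 mm and grips with 20 to 120 N. Pads are 22 mm wide; open, the fingers measure 114 mm over their backs; the gripper's body (76 mm by 85 mm) begins 54 mm behind the grasp point. The pads swing forward as they close: fully open they stand 13 mm farther back than shut.
Start: joints at [1.089, 0.333, 0.04, 1.465, -0.013, 1.343, -0.059], TCP at [0.243, -0.603, 0.231] pointing down, gripper open.
Joint ranges: [-2.58, 2.58], [-0.38, 2.09], [-1.3, 1.39], [0.25, 2.4], [-1.5, 4.64], [0.08, 2.09], [-2.65, 2.65]. Speed limits (rad/s): [2.22, 2.22, 2.79, 2.79, 3.14, 3.14, 3.14].

### API

Orientations are given as [roll, pitch, yaw] about the fixed x, y, z axes, in that order (R = Rz(yaw) Ry(pitch) Rx(roll)).
In Python, from workcell import manip, imaging gives the robot as it stands.
- The arm moves only by the tool move_arm, never from a script. Its argument "moves" is a list of rows, each a list of 7 numbers: the shift along the tool's x, y, z in cm, then the turn, a rotation vector about the tool's x, y, z in degrees, then the opening, from -1 (shut) to 1 (fully open), so that 0 is half open. In form: [[dx, dy, dz, ax, ay, az, fingers], ...]. A call has 1 to 20 rows; each row shifts and turns the commanded pose from where the row before left it, along the tool's axes as they then stand; what a row does not reach is not made up. A row lasts 1/10 s, in which the tool goes at most 50 mm and 8.59 degrees, less where a joint would pass 70% of its speed; a pose out of reach is approached as far as the arm can. A call with a gripper value outside its range is refused whole. The fingers move at their own pace and stop on an object; "squeeze" is the grip in N (left out, the last holds). Time passes only in rows, so rows that do not move let the fingers close. It gives the time, the measured TCP pose, the force and the opening at its end, in the units of the state.
- manip.get_obs(): the state, without advancing time (a new reading comes with each control period).
- imaging.read_camera(name): name is "side" or "top" or "wrist"; returns the picture (384x512x3 uint8, red, green, blue); there is no depth.
- imaging.calibration(name): a dict with "intrinsics" (3x3 intrinsics, pixels), "k1" (the pictures are not rectified: a ray, as slopes to the right and down, at radius r is drawn at 1 + k1 r^2 times it, then the intrinsics apply), "pose" (4x4, takes a point from camera to world coordinates); the wrist camera has in their place "hand_eye" (4x4, takes a point from camera to tool coordinates, whose origin is the TCP and whose axes are the tool frame's). Camera axes: x right, y up, looking along -z (the intrinsics and any distortion apply to the point x, -y, -z); pixel columns grow to the right and rows downward; lengths in m; the calibration is good to about 2 mm. A picture is of the moment at which its call begins: read the wrist's pose just before it. calibration takes no time and is no camera call.
- manip.job_done(): hands the job in, once; it reports no verdict.
The state is a dict: "time_s": time; "joints": joint angles; "qd": joint speeds; "tau": joint torques, N m; "eef_pos": TCP position; "orientation": TCP orientation; "ft_force": force on the tool from outside, world axes, zero at the start; "ft_torque": the same for the moment, N m; "opening": finger opening in m.
Only numpy, scipy, OpenCV 4.12 (cv2) and the standard library are available. Lean on these libraries where they do the work, as an engineer would, in place of code of your own. Each camera call takes 0.05 s, during which the arm holds its last target.

## Working session

There is one attempt and no reset: what is moved stays moved. The work goes in short steps, Python scripts to look and compute and a tool call to move; the robot and the scene stay as the last step left them, time stands still between calls to the robot, and variables do not carry over. Pictures are saved under pics/ and viewed, and the job is handed in when it is done.

Besides the shell and the picture viewer there is one more tool, called after "Emit:" as name([rows], argument=value, ...), one row to a line, values as JSON. move_arm: Moves the arm, as the interface text tells. Its arguments: {"type":"object","properties":{"moves":{"type":"array"},"squeeze":{"type":"number"}},"required":["moves"]}

```bash
ls; mkdir -p pics; python3 - <<'E'
from workcell import manip, imaging
import cv2
o=manip.get_obs(); print(o); print(manip.hold_point_z)
for n in ("side","top","wrist"):
    c=imaging.calibration(n); print(n,c)
    cv2.imwrite(f"pics/{n}0.png",imaging.read_camera(n)[:,:,::-1])
E
```

```text
pics
{'time_s': 0.0, 'joints': array([ 1.08878259,  0.33392348,  0.03988513,  1.46625169, -0.01341374,
        1.34327523, -0.05851782]), 'qd': array([ 9.12292868e-04,  6.38334205e-06,  4.01153470e-04,  1.15749379e-04,
        1.83668498e-03, -6.26302881e-04, -3.52849783e-04]), 'tau': array([ 2.33618102e-04, -6.58560848e+01,  1.36560235e+00, -4.05550754e+01,
        1.67322048e-02,  1.26899290e-02, -4.11341787e-06]), 'eef_pos': array([ 0.24260446, -0.60255559,  0.23042285]), 'orientation': array([ 3.14149343e+00,  1.58846499e-03, -1.18803128e+00]), 'ft_force': array([-0.72146034, -0.36214691, -0.49285618]), 'ft_torque': array([-0.0011348 , -0.01705162,  0.0551406 ]), 'opening': 0.08531849900931987}
0.0187
side {'intrinsics': array([[409.71506615,   0.        , 257.40623033],
       [  0.        , 409.71506615, 196.50276911],
       [  0.        ,   0.        ,   1.        ]]), 'k1': 0.004710066006845046, 'pose': array([[-0.99067574,  0.09026513, -0.10204799,  0.3746742 ],
       [-0.13574208, -0.58992172,  0.79596887,  1.03358072],
       [ 0.01164791,  0.80239926,  0.59667391,  0.84
[... 481 characters left out ...]
0755219e-01,  9.93846169e-01,
         1.18068616e+00],
       [ 0.00000000e+00,  0.00000000e+00,  0.00000000e+00,
         1.00000000e+00]])}
wrist {'intrinsics': array([[290.24662851,   0.        , 254.90977263],
       [  0.        , 290.24662851, 194.38119378],
       [  0.        ,   0.        ,   1.        ]]), 'k1': -0.04152510302291706, 'hand_eye': array([[ 9.99999507e-01, -9.66340372e-04, -2.27503854e-04,
        -1.02872604e-03],
       [-9.88694081e-04, -9.48683081e-01, -3.16226873e-01,
        -8.09251821e-02],
       [ 8.97537366e-05,  3.16226942e-01, -9.48683569e-01,
        -1.41533515e-01],
       [ 0.00000000e+00,  0.00000000e+00,  0.00000000e+00,
         1.00000000e+00]])}
```

View pics/top0.png

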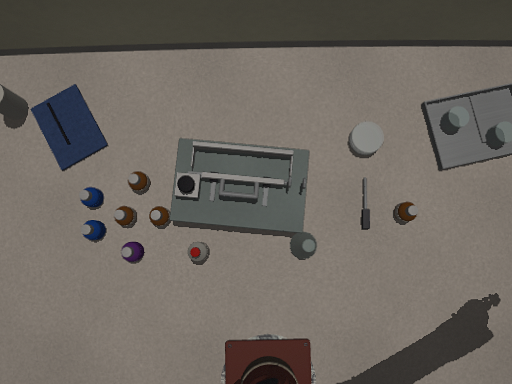

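View pics/side0.png

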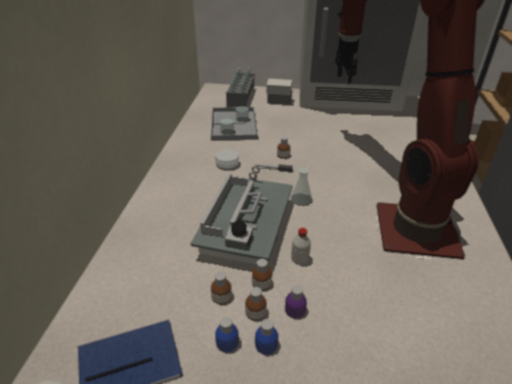

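View pics/wrist0.png

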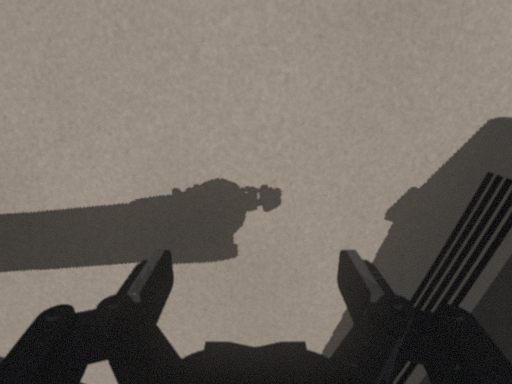

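```bash
cat > h.py <<'E'
from workcell import manip, imaging
import numpy as np, cv2
from scipy.spatial.transform import Rotation as R
def rpy(o): return R.from_euler('xyz',o).as_matrix()
def campose(n,o=None):
    c=imaging.calibration(n)
    if n!='wrist': return c,c['pose']
    o=o or manip.get_obs(); T=np.eye(4);T[:3,:3]=rpy(o['orientation']);T[:3,3]=o['eef_pos']
    return c,T@c['hand_eye']
def proj(n,P,o=None):
    c,T=campose(n,o); P=np.atleast_2d(P); q=(P-T[:3,3])@T[:3,:3]
    s=np.c_[q[:,0],-q[:,1]]/(-q[:,2:3]); r2=(s**2).sum(1,keepdims=True)
    s=s*(1+c['k1']*r2); K=c['intrinsics']; return s*[K[0,0],K[1,1]]+[K[0,2],K[1,2]]
def back(n,uv,z,o=None):
    c,T=campose(n,o);K=c['intrinsics']; uv=np.atleast_2d(np.array(uv,float))
    d=(uv-[K[0,2],K[1,2]])/[K[0,0],K[1,1]]; s=d.copy()
    for _ in range(20): s=d/(1+c['k1']*(s**2).sum(1,keepdims=True))
    ray=np.c_[s[:,0],-s[:,1],-np.ones(len(s))]@T[:3,:3].T
    t=(z-T[2,3])/ray[:,2]; return T[:3,3]+ray*t[:,None]
def crop(im,x0,y0,w,h,f,name):
    cv2.imwrite(name,cv2.resize(im[y0:y0+h,x0:x0+w,::-1],None,fx=f,fy=f,interpolation=cv2.INTER_CUBIC))
E
python3 - <<'E'
from h import *
im=imaging.read_camera("top")
im=np.clip(im.astype(float)*1.6,0,255).astype(np.uint8)
crop(im,75,165,110,100,5,"pics/c1.png")
crop(im,160,130,160,115,5,"pics/c2.png")
crop(im,340,165,90,80,6,"pics/c3.png")
E
```

```text
(no output)
```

View pics/c1.png

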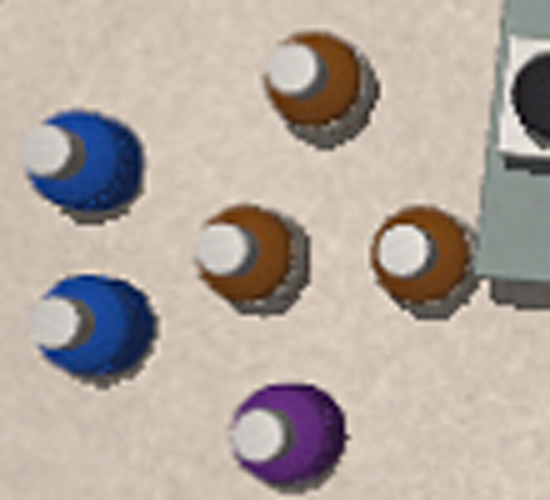

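View pics/c2.png

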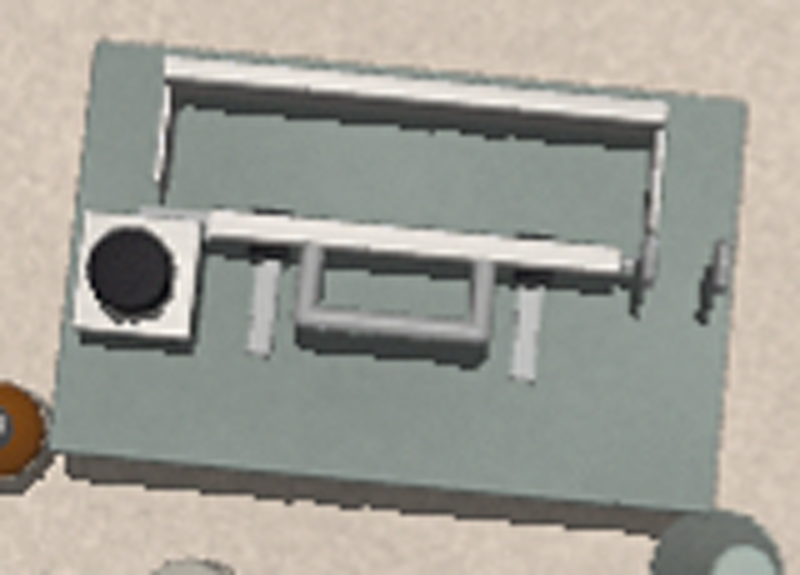

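View pics/c3.png

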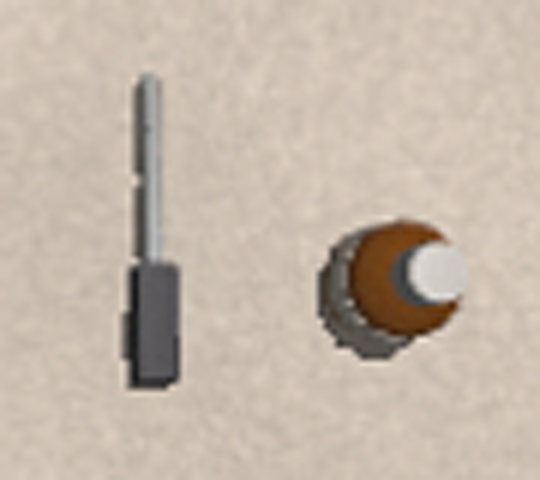

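```bash
cat > fit.py <<'E'
from h import *
from scipy.optimize import least_squares
u=lambda p,x0,y0,f:(np.array(p,float)+.5)/f-.5+[x0,y0]
C=u([[97,40],[746,100],[714,512],[52,452]],160,130,5)
M=np.array([[.059,.178,.065],[.059,-.178,.065],[-.165,-.178,.065],[-.165,.178,.065]])
# optional fence top ends (front edge), z .105
C=np.r_[C,u([[167,79],[664,124]],160,130,5)]; M=np.r_[M,[[.033,.132,.105],[.033,-.132,.105]]]
def W(p,M): c,s=np.cos(p[2]),np.sin(p[2]); return M@np.array([[c,s,0],[-s,c,0],[0,0,1]])+[p[0],p[1],0]
r=least_squares(lambda p:(proj('top',W(p,M))-C).ravel(),[.6,0,0])
print(r.x, np.round(r.fun.reshape(-1,2),2))
def toS(p,P): c,s=np.cos(p[2]),np.sin(p[2]); return (P-[p[0],p[1],0])@np.array([[c,-s,0],[s,c,0],[0,0,1]])
S=r.x
if __name__=="__main__":
    print('knob',toS(S,back('top',u([[131,263]],160,130,5),.065+.058)))
    print('handle',toS(S,back('top',u([[303,320],[486,333],[395,327]],160,130,5),.065+.046)))
    print('eyes top',toS(S,back('top',u([[650,235],[723,245]],160,130,5),.065+.045+.0105)))
    b=back('top',np.r_[u([[292,70],[224,249],[405,250]],75,165,5),u([[437,271]],340,165,6)],.080)
    print('bottles',b); print(toS(S,b))
    bl=back('top',u([[54,152],[54,322],[258,434]],75,165,5),.080);print('blue',bl)
    print('rod tip,neck,handle', back('top',u([[149,75]],340,165,6),.010),back('top',u([[154,262]],340,165,6),.01),back('top',u([[155,264],[155,378]],340,165,6),.02))
E
python3 fit.py
```

```text
[ 0.58646533  0.06006448 -0.10977593] [[-0.5   0.09]
 [ 0.75 -0.2 ]
 [ 0.67  0.41]
 [-0.9   0.03]
 [-0.83 -0.23]
 [ 0.81 -0.18]]
knob [[-0.06764417  0.13471438  0.123     ]]
handle [[-0.0873401   0.04589202  0.111     ]
 [-0.08544711 -0.04778177  0.111     ]
 [-0.08662493 -0.00125421  0.111     ]]
eyes top [[-0.02894235 -0.12630202  0.1205    ]
 [-0.03065519 -0.16370728  0.1205    ]]
bottles [[ 0.5525134   0.34870244  0.08      ]
 [ 0.45809175  0.38354865  0.08      ]
 [ 0.45596296  0.28769193  0.08      ]
 [ 0.45620997 -0.38784523  0.08      ]]
[[-0.06536946  0.28318094  0.08      ]
 [-0.16304035  0.30747297  0.08      ]
 [-0.1546547   0.21196003  0.08      ]
 [-0.08040029 -0.4594838   0.08      ]]
blue [[0.51108663 0.47571412 0.08      ]
 [0.42112752 0.47353143 0.08      ]
 [0.36127102 0.36431124 0.08      ]]
rod tip,neck,handle [[ 0.55575967 -0.2832883   0.01      ]] [[ 0.46778396 -0.28142982  0.01      ]] [[ 0.46611008 -0.27915828  0.02      ]
 [ 0.41364358 -0.27673295  0.02      ]]
```

```bash
cat > plan.py <<'E'
import sys
from h import *
S=np.array([0.5865,0.0601,-0.1098])
def s2w(x,y,z=0):
    c,s=np.cos(S[2]),np.sin(S[2]); return np.array([S[0]+c*x-s*y,S[1]+s*x+c*y,z])
def w2s(P):
    P=np.atleast_2d(P);c,s=np.cos(S[2]),np.sin(S[2]); d=P-[S[0],S[1],0]
    return np.c_[c*d[:,0]+s*d[:,1],-s*d[:,0]+c*d[:,1],d[:,2]]
def plan(p,yaw,first='rot',o=None):
    """p TCP world; yaw of tool, pointing down"""
    o=o or manip.get_obs(); A=rpy(o['orientation']); G=rpy([np.pi,0,yaw])
    rv=R.from_matrix(A.T@G).as_rotvec(degrees=True)
    B=G if first=='rot' else A
    d=B.T@(np.array(p)-o['eef_pos'])*100
    print('rot',np.round(rv,2),'then shift cm',np.round(d,2), 'tcpS',np.round(w2s(o['eef_pos']),4))
E
python3 - <<'E'
from plan import *
print(s2w(-.086,0,.23)); plan(s2w(-.086,0,.20),S[2])
print(back('top',[[198,252],[303,245],[366,139]],.1))
E
```

```text
[0.50101789 0.06952384 0.23      ]
rot [-3.000e-02  6.000e-02 -6.178e+01] then shift cm [ 18.31 -69.65   3.07] tcpS [[-0.2691 -0.6965  0.2307]]
[[ 0.35739124  0.17416234  0.1       ]
 [ 0.37029984 -0.0934864   0.1       ]
 [ 0.64343899 -0.2681873   0.1       ]]
```

Emit:
move_arm([
  [0,0,0,0,0,-7.7,-0.2],
  [0,0,0,0,0,-7.7,-0.2],
  [0,0,0,0,0,-7.7,-0.2],
  [0,0,0,0,0,-7.7,-0.2],
  [0,0,0,0,0,-7.7,-0.2],
  [0,0,0,0,0,-7.7,-0.2],
  [0,0,0,0,0,-7.7,-0.2],
  [0,0,0,0,0,-7.8,-0.2],
  [1.5,-4,0,0,0,0,-0.2],
  [1.5,-4,0,0,0,0,-0.2],
  [1.5,-4,0,0,0,0,-0.2],
  [1.5,-4,0,0,0,0,-0.2],
  [1.5,-4,0,0,0,0,-0.2],
  [1.5,-4,0,0,0,0,-0.2],
])

```text
time_s: 1.6
eef_pos: [0.3593, -0.3727, 0.2313]
orientation: [3.141, -0.0, -0.111]
ft_force: [-0.2, -0.8, -0.1]
opening: 0.0339
```

Emit:
move_arm([
  [1,-4,0,0,0,0,-0.2],
  [1,-4,0,0,0,0,-0.2],
  [1,-4,0,0,0,0,-0.2],
  [1,-4,0,0,0,0,-0.2],
  [1,-4,0,0,0,0,-0.2],
  [1,-4,0,0,0,0,-0.2],
  [1,-4,0,0,0,0,-0.2],
  [1,-4,0,0,0,0,-0.2],
  [1,-4,0,0,0,0,-0.2],
  [0.3,-4,0,0,0,0,-0.2],
  [0,-4,0,0,0,0,-0.2],
  [0,0,0,0,0,0,-0.2],
])

```text
time_s: 2.8
eef_pos: [0.4999, 0.0588, 0.2316]
orientation: [-3.139, -0.0, -0.103]
ft_force: [0.3, -0.6, 0.1]
opening: 0.0342
```

```bash
python3 - <<'E'
from plan import *
o=manip.get_obs();print(o['eef_pos'],o['orientation'],o['opening'],o['time_s'])
plan(s2w(-.086,0,.20),S[2])
im=imaging.read_camera('wrist');cv2.imwrite('pics/w1.png',im[:,:,::-1])
E
```

```text
[0.49987673 0.058836   0.2316333 ] [-3.13917585e+00 -3.34387152e-04 -1.03163104e-01] 0.034226646348771296 2.8
rot [-0.14 -0.02  0.38] then shift cm [-0.   -1.07  3.16] tcpS [[-0.086  -0.0107  0.2316]]
```

View pics/w1.png

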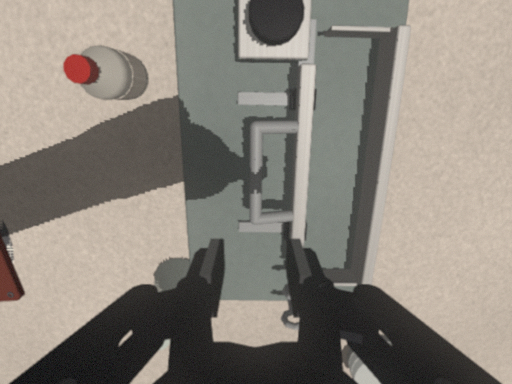

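```bash
python3 - <<'E'
from plan import *
print(w2s(back('wrist',[[256,128],[256,219]],.111)))
print('fence',w2s(back('wrist',[[398,28],[364,283]],.105)))
print('knob',w2s(back('wrist',[[275,15]],.123)))
E
```

```text
[[-0.08569676  0.04287161  0.111     ]
 [-0.08515775 -0.04448439  0.111     ]]
fence [[ 0.03236592  0.12586312  0.105     ]
 [ 0.03361557 -0.1227407   0.105     ]]
knob [[-0.07175838  0.12928124  0.123     ]]
```

Emit:
move_arm([
  [0.1,-1.1,2.5,0,0,0,-0.2],
  [0,0,4,0,0,0,-0.2],
  [0,0,4,0,0,0,-0.2],
  [0,0,3,0,0,0,-0.2],
  [0,0,1.1,0,0,0,-0.2],
  [0,0,0,0,0,0,-0.2],
  [0,0,0,0,0,0,-1],
  [0,0,0,0,0,0,-1],
  [0,0,0,0,0,0,-1],
  [0,0,0,0,0,0,-1],
  [0,0,0,0,0,0,-1],
  [0,0,0,0,0,0,-1],
], squeeze=40)

```text
time_s: 4.05
eef_pos: [0.5009, 0.0635, 0.0868]
orientation: [3.14, 0.002, -0.111]
ft_force: [-11.8, 0.1, 10.1]
opening: 0.0105
```

Emit:
move_arm([
  [-0.2,0,0,0,0,0,-1],
  [-0.2,0,0,0,0,0,-1],
  [-0.2,0,0,0,0,0,-1],
  [0,0,0,0,0,0,-1],
])

```text
time_s: 4.45
eef_pos: [0.4988, 0.0638, 0.0869]
orientation: [-3.141, -0.005, -0.112]
ft_force: [6.5, -0.9, 0.0]
opening: 0.0103
```

Emit:
move_arm([
  [-0.2,0,0,0,0,0,-1],
  [-0.2,0,0,0,0,0,-1],
  [0,0,0,0,0,0,-1],
  [0,0,0,0,0,0,-1],
])

```text
time_s: 4.85
eef_pos: [0.498, 0.064, 0.0871]
orientation: [-3.139, -0.011, -0.113]
ft_force: [24.8, -1.5, -15.3]
opening: 0.0106
```

Emit:
move_arm([
  [0.4,0,0,0,0,0,-1],
  [0.4,0,0,0,0,0,-0.2],
  [0,0,0,0,0,0,-0.2],
  [0,0,0,0,0,0,-0.2],
  [0,0,0,0,0,0,-0.2],
  [0,0,-3,0,0,0,-0.2],
  [0,0,-4,0,0,0,-0.2],
  [0,0,-4,0,0,0,0.2],
  [0,-2,-3,0,0,0,0.5],
  [0,-3,0,0,0,0,0.5],
  [0,0,0,0,0,0,0.5],
])

```text
time_s: 5.95
eef_pos: [0.5057, 0.1176, 0.2266]
orientation: [-3.14, -0.002, -0.106]
ft_force: [-0.2, 0.3, 0.1]
opening: 0.0642
```

```bash
python3 - <<'E'
from plan import *
o=manip.get_obs();print(o['eef_pos'],o['orientation'],o['opening'],o['time_s'])
im=imaging.read_camera('wrist');cv2.imwrite('pics/w2.png',im[:,:,::-1])
E
```

```text
[0.50572494 0.1175903  0.22656089] [-3.13963716e+00 -1.98417481e-03 -1.06326431e-01] 0.0641502139499745 5.95
```

View pics/w2.png

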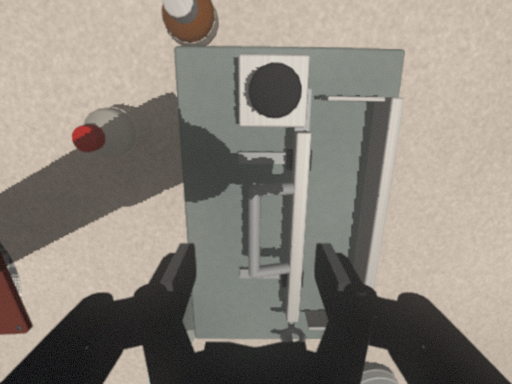

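```bash
python3 - <<'E'
from plan import *
k=w2s(back('wrist',[[274,90]],.123));print(k); print(w2s(back('wrist',[[240,55],[308,55],[308,126],[240,126]],.101)))
print(w2s(back('wrist',[[176,47],[403,48]],.065)))
k=(k[0]+w2s(back('top',[[185.8,182.2]],.123))[0])/2;print(k)
plan(s2w(k[0],k[1],.100),S[2])
E
```

```text
[[-0.07242093  0.13440547  0.123     ]]
[[-0.10023235  0.16291845  0.101     ]
 [-0.04300876  0.16325029  0.101     ]
 [-0.03974677  0.10444478  0.101     ]
 [-0.10090471  0.1041732   0.101     ]]
[[-0.16269855  0.17485463  0.065     ]
 [ 0.05420598  0.17576402  0.065     ]]
[-0.07004946  0.13453956  0.123     ]
rot [-0.04 -0.02  0.13] then shift cm [ 1.66 -8.85 12.57] tcpS [[-0.0866  0.0461  0.2257]]
```

Emit:
move_arm([
  [0.5,-4.4,0,0,0,0,0.5],
  [1.0,-4.4,0,0,0,0,0.5],
  [0,0,4,0,0,0,0.5],
  [0,0,4,0,0,0,0.5],
  [0,0,3,0,0,0,0.5],
  [0,0,1.2,0,0,0,0.5],
  [0,0,0,0,0,0,0.5],
])

```text
time_s: 6.7
eef_pos: [0.5294, 0.198, 0.1017]
orientation: [3.14, 0.003, -0.112]
ft_force: [-0.2, 0.9, 0.5]
opening: 0.0641
```

```bash
python3 - <<'E'
from plan import *
plan(s2w(-.071,.1345,.100),S[2])
E
```

```text
rot [ 0.08  0.19 -0.1 ] then shift cm [ 0.08 -0.37  0.17] tcpS [[-0.0718  0.1308  0.1017]]
```

Emit:
move_arm([
  [0.1,-0.35,0.1,0,0,0,0.5],
  [0,0,0,0,0,0,0.5],
  [0,0,0,0,0,0,-1],
  [0,0,0,0,0,0,-1],
  [0,0,0,0,0,0,-1],
  [0,0,0,0,0,0,-1],
  [0,0,0,0,0,0,-1],
  [0,0,0,0,0,0,-1],
], squeeze=50)

```text
time_s: 7.5
eef_pos: [0.5316, 0.2029, 0.1038]
orientation: [3.141, -0.0, -0.111]
ft_force: [-6.8, -1.6, 11.2]
opening: 0.0422
```

Emit:
move_arm([
  [-0.1,0,-0.3,0,0,-2,-1],
  [0,0,0,0,0,-8,-1],
  [0,0,0,0,0,-8,-1],
  [0,0,0,0,0,-8,-1],
  [0,0,0,0,0,-8,-1],
  [0,0,0,0,0,-8,-1],
  [0,0,0,0,0,-8,-1],
  [0,0,0,0,0,-8,-1],
  [0,0,0,0,0,-8,-1],
  [0,0,0,0,0,-8,-1],
  [0,0,0,0,0,-8,-1],
  [0,0,0,0,0,-8,-1],
  [0,0,0,0,0,0,-1],
  [0,0,0,0,0,0,-1],
])

```text
time_s: 8.9
eef_pos: [0.5311, 0.2027, 0.1043]
orientation: [-3.141, -0.002, 1.46]
ft_force: [6.6, 5.5, -18.6]
opening: 0.042
```

Emit:
move_arm([
  [0,0,0,0,0,0,0.5],
  [0,0,0,0,0,0,0.5],
  [0,0,0,0,0,0,0.5],
  [0,0,-3,0,0,0,0.5],
  [0,0,-4,0,0,0,0.2],
  [0,0,-2,0,0,8.5,-0.2],
  [0,0,0,0,0,8.5,-0.2],
  [0,0,0,0,0,8.5,-0.2],
  [0,0,0,0,0,8.5,-0.2],
  [0,0,0,0,0,8.5,-0.2],
  [0,0,0,0,0,8.5,-0.2],
  [0,0,0,0,0,8.5,-0.2],
  [0,0,0,0,0,8.5,-0.2],
  [0,0,0,0,0,8.5,-0.2],
  [0,0,0,0,0,8.5,-0.2],
  [0,0,0,0,0,5,-0.2],
  [0,0,0,0,0,0,-0.2],
])

```text
time_s: 10.6
eef_pos: [0.5309, 0.2027, 0.1959]
orientation: [3.141, -0.001, -0.112]
ft_force: [0.9, 0.3, -0.2]
opening: 0.0338
```

```bash
python3 - <<'E'
from plan import *
plan(s2w(-.086,.0,.087),S[2])
E
```

```text
rot [ 0.01 -0.05 -0.14] then shift cm [-1.51 13.57 10.89] tcpS [[-0.0709  0.1357  0.1959]]
```

Emit:
move_arm([
  [-0.5,4.5,0,0,0,0,-0.2],
  [-0.5,4.5,0,0,0,0,-0.2],
  [-0.5,4.6,2,0,0,0,-0.2],
  [0,0,3,0,0,0,-0.2],
  [0,0,3,0,0,0,-0.2],
  [0,0,2.8,0,0,0,-0.2],
  [0,0,0,0,0,0,-0.2],
  [0,0,0,0,0,0,-1],
  [0,0,0,0,0,0,-1],
  [0,0,0,0,0,0,-1],
  [0,0,0,0,0,0,-1],
  [-0.3,0,0,0,0,0,-1],
  [-0.4,0,0,0,0,0,-1],
  [-0.4,0,0,0,0,0,-1],
  [0,0,0,0,0,0,-1],
], squeeze=40)

```text
time_s: 12.1
eef_pos: [0.4909, 0.0711, 0.0889]
orientation: [-3.141, -0.003, -0.111]
ft_force: [-2.0, 1.0, 9.3]
opening: 0.0105
```

Emit:
move_arm([
  [-0.6,0,0,0,0,0,-1],
  [-0.6,0,0,0,0,0,-1],
  [-0.6,0,0,0,0,0,-1],
  [-0.6,0,0,0,0,0,-1],
  [-0.6,0,0,0,0,0,-1],
  [-0.5,0,0,0,0,0,-1],
  [-0.5,0,0,0,0,0,-1],
  [-0.4,0,0,0,0,0,-1],
  [-0.3,0,0,0,0,0,-1],
  [0,0,0,0,0,0,-1],
  [0,0,0,0,0,0,-1],
])

```text
time_s: 13.2
eef_pos: [0.4469, 0.0762, 0.089]
orientation: [-3.14, -0.008, -0.111]
ft_force: [12.5, 1.3, -4.3]
opening: 0.0107
```

```bash
python3 - <<'E'
from plan import *
plan(s2w(-.140,.0,.087),S[2])
E
```

```text
rot [-0.11 -0.45 -0.08] then shift cm [0.06 0.07 0.2 ] tcpS [[-0.1406  0.0007  0.089 ]]
```

Emit:
move_arm([
  [0,0,0,0,0,0,-0.2],
  [0,0,0,0,0,0,-0.2],
  [0,0,0,0,0,0,-0.2],
  [0,0,-3,0,0,0,-0.2],
  [0,0,-4,0,0,0,0],
  [0,0,-4,0,0,0,0.2],
  [0,-4.5,-1,0,0,0,0.2],
  [0,-4.5,0,0,0,0,0.2],
  [0,-4.5,0,0,0,0,0.2],
  [0,0,0,0,0,0,0.2],
  [0,0,0,0,0,0,0.2],
])

```text
time_s: 14.3
eef_pos: [0.4576, 0.2111, 0.2071]
orientation: [-3.141, 0.001, -0.108]
ft_force: [0.7, -1.1, 0.5]
opening: 0.0509
```

```bash
python3 - <<'E'
from plan import *
o=manip.get_obs();print(o['eef_pos'],o['orientation'],o['opening'],o['time_s'])
im=imaging.read_camera('wrist');cv2.imwrite('pics/w3.png',im[:,:,::-1])
im=imaging.read_camera('top');crop(im,70,130,250,130,3,'pics/t3.png')
E
```

```text
[0.45759799 0.21109679 0.20708815] [-3.14135851e+00  1.45811317e-03 -1.08143917e-01] 0.05092578481407521 14.3
```

View pics/w3.png

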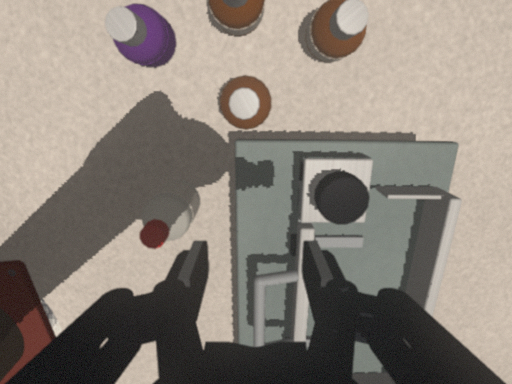

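View pics/t3.png

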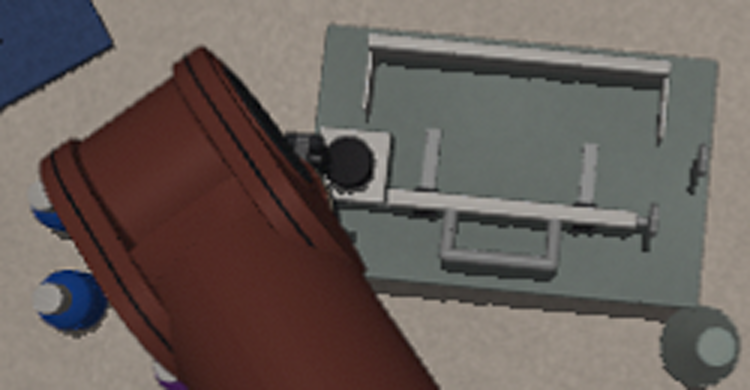

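```bash
python3 - <<'E'
from plan import *
c=back('wrist',[[244,103],[351,16]],.080);print(c)
plan([c[0][0],c[0][1],.052],S[2])
E
```

```text
[[0.45632265 0.28746782 0.08      ]
 [0.55229063 0.34675679 0.08      ]]
rot [ 0.05  0.04 -0.12] then shift cm [-1.04 -7.78 15.51] tcpS [[-0.1439  0.134   0.2071]]
```

Emit:
move_arm([
  [-0.5,-3.9,2,0,0,0,0.2],
  [-0.5,-3.9,2,0,0,0,0.2],
  [0,0,4,0,0,0,0.2],
  [0,0,4,0,0,0,0.2],
  [0,0,2.5,0,0,0,0.2],
  [0,0,1,0,0,0,0.2],
  [0,0,0,0,0,0,0.2],
])

```text
time_s: 15.1
eef_pos: [0.4568, 0.2872, 0.0517]
orientation: [3.14, 0.002, -0.113]
ft_force: [0.2, 0.7, 0.9]
opening: 0.0511
```

```bash
python3 - <<'E'
from plan import *
plan([.4562,.2876,.052],S[2])
E
```

```text
rot [ 0.09  0.09 -0.16] then shift cm [-0.07 -0.03 -0.03] tcpS [[-0.1538  0.2115  0.0517]]
```

Close and lift.

Emit:
move_arm([
  [0,0,0,0,0,0,-1],
  [0,0,0,0,0,0,-1],
  [0,0,0,0,0,0,-1],
  [0,0,0,0,0,0,-1],
  [0,0,0,0,0,0,-1],
  [0,0,-2,0,0,0,-1],
  [0,0,-4,0,0,0,-1],
  [0,0,-4,0,0,0,-1],
  [0,0,-4,0,0,0,-1],
  [0,0,0,0,0,0,-1],
], squeeze=25)

```text
time_s: 16.1
eef_pos: [0.459, 0.2907, 0.198]
orientation: [-3.138, -0.007, -0.111]
ft_force: [-0.5, -0.4, -1.4]
opening: 0.0273
```

```bash
python3 - <<'E'
from plan import *
im=imaging.read_camera('wrist');cv2.imwrite('pics/w4.png',im[:,:,::-1])
for y in (.093,.031,-.031,-.093): plan(s2w(0,y,.065+.053),S[2])
E
```

```text
rot [-0.12 -0.27 -0.09] then shift cm [15.26 12.1   7.72] tcpS [[-0.1526  0.214   0.1952]]
rot [-0.12 -0.27 -0.09] then shift cm [15.26 18.3   7.72] tcpS [[-0.1526  0.214   0.1952]]
rot [-0.12 -0.27 -0.09] then shift cm [15.26 24.5   7.72] tcpS [[-0.1526  0.214   0.1952]]
rot [-0.12 -0.27 -0.09] then shift cm [15.26 30.7   7.72] tcpS [[-0.1526  0.214   0.1952]]
```

View pics/w4.png

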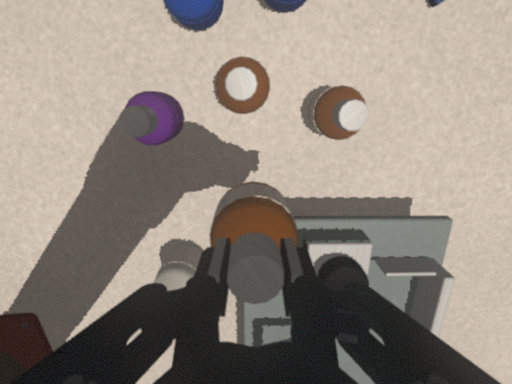

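Emit:
move_arm([
  [2,3,-0.5,0,0,0,-1],
  [2,3,0,0,0,0,-1],
  [2,3,0,0,0,0,-1],
  [2,3,0,0,0,0,-1],
  [2,3,0,0,0,0,-1],
  [2,3,0,0,0,0,-1],
  [2,3,0,0,0,0,-1],
  [1.3,3.5,0,0,0,0,-1],
  [0,0,0,0,0,0,-1],
  [0,0,3,0,0,0,-1],
  [0,0,2.5,0,0,0,-1],
  [0,0,0,0,0,0,-1],
])

```text
time_s: 17.35
eef_pos: [0.5789, 0.0276, 0.138]
orientation: [3.141, 0.007, -0.111]
ft_force: [0.2, -0.5, -3.1]
opening: 0.0273
```

```bash
python3 - <<'E'
from plan import *
plan(s2w(0,-.031,.065+.052),S[2])
E
```

```text
rot [ 0.05  0.42 -0.07] then shift cm [ 0.4  -0.21  2.1 ] tcpS [[-0.004  -0.0331  0.138 ]]
```

Emit:
move_arm([
  [0.4,-0.2,0.8,0,0,0,-1],
  [0,0,0.7,0,0,0,-1],
  [0,0,0.4,0,0,0,-1],
  [0,0,0.1,0,0,0,-1],
  [0,0,0,0,0,0,-1],
])

```text
time_s: 17.85
eef_pos: [0.5862, 0.0298, 0.1227]
orientation: [-3.142, -0.0, -0.111]
ft_force: [-0.3, 0.2, -1.8]
opening: 0.027
```

Emit:
move_arm([
  [-0.3,0,0.3,0,0,0,-1],
  [0,0,0.2,0,0,0,-1],
  [0,0,0,0,0,0,-1],
  [0,0,0,0,0,0,-1],
])

```text
time_s: 18.25
eef_pos: [0.5829, 0.0304, 0.1188]
orientation: [3.141, -0.0, -0.111]
ft_force: [-6.3, 0.1, 11.2]
opening: 0.0272
```

```bash
python3 - <<'E'
from plan import *
plan(s2w(0,-.031,.065+.052),S[2])
E
```

```text
rot [ 0.03 -0.   -0.07] then shift cm [0.04 0.11 0.18] tcpS [[-0.0004 -0.0299  0.1188]]
```

Touched down (11 N). Release and lift.

Emit:
move_arm([
  [0,0,-0.1,0,0,0,-1],
  [0,0,0,0,0,0,0.1],
  [0,0,0,0,0,0,0.1],
  [0,0,0,0,0,0,0.1],
  [0,0,-2,0,0,0,0.1],
  [0,0,-4,0,0,0,0.2],
  [0,0,-3,0,0,0,0.2],
  [0,-4,0,0,0,0,0.2],
  [0,-4,0,0,0,0,0.2],
  [0,-4,0,0,0,0,0.2],
  [0,-4,0,0,0,0,0.2],
  [0,-4,0,0,0,0,0.2],
  [0,0,0,0,0,0,0.2],
  [0,0,0,0,0,0,0.2],
])

```text
time_s: 19.65
eef_pos: [0.6049, 0.2304, 0.2082]
orientation: [-3.141, 0.001, -0.109]
ft_force: [0.7, -0.0, 0.3]
opening: 0.0512
```

```bash
python3 - <<'E'
from plan import *
o=manip.get_obs();print(o['eef_pos'],o['orientation'],o['opening'],o['time_s'])
im=imaging.read_camera('wrist');cv2.imwrite('pics/w5.png',im[:,:,::-1])
im=imaging.read_camera('top');crop(im,70,130,250,130,3,'pics/t5.png')
E
```

```text
[0.60488047 0.23035768 0.20818021] [-3.14114305e+00  6.19253976e-04 -1.08547300e-01] 0.05117397609684515 19.65
```

View pics/w5.png

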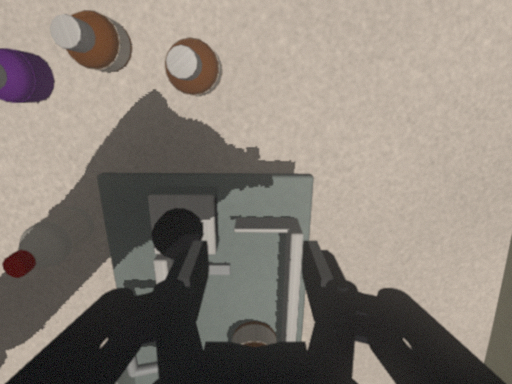

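View pics/t5.png

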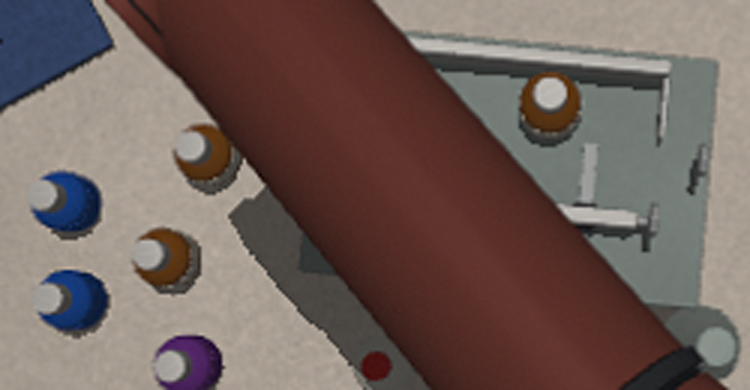

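Bottle stands in the row (top crop 550,95). In the wrist view A's cap is at (182,63), B's at (68,31).

```bash
python3 - <<'E'
from plan import *
c=back('wrist',[[182,63],[68,31]],.080);print(c)
print(back('top',[[133.4,179],[119.8,215]],.08), w2s(back('top',[[253.2,161.5]],.145)))
plan([c[0][0],c[0][1],.052],S[2])
E
```

```text
[[0.55495414 0.3451813  0.08      ]
 [0.46275452 0.38263722 0.08      ]]
[[0.55142064 0.34761669 0.08      ]
 [0.45649473 0.38246087 0.08      ]] [[-0.00331061 -0.03104462  0.145     ]]
rot [ 0.04  0.   -0.15] then shift cm [ -6.33 -11.12  15.63] tcpS [[0.0007 0.1687 0.2083]]
```

Emit:
move_arm([
  [-2,-3.7,0,0,0,0,0.2],
  [-2,-3.7,0,0,0,0,0.2],
  [-2.5,-3.7,2,0,0,0,0.2],
  [0,0,4,0,0,0,0.2],
  [0,0,4,0,0,0,0.2],
  [0,0,3,0,0,0,0.2],
  [0,0,2.6,0,0,0,0.2],
  [0,0,0,0,0,0,0.2],
])

```text
time_s: 20.55
eef_pos: [0.5522, 0.3429, 0.0488]
orientation: [3.137, 0.004, -0.114]
ft_force: [-0.6, -1.1, 0.2]
opening: 0.0514
```

```bash
python3 - <<'E'
from plan import *
plan([.553,.3475,.052],S[2])
im=imaging.read_camera('wrist');cv2.imwrite('pics/w6.png',im[:,:,::-1])
E
```

```text
rot [ 0.25  0.24 -0.21] then shift cm [ 0.03 -0.47 -0.32] tcpS [[-0.0651  0.2773  0.0488]]
```

View pics/w6.png

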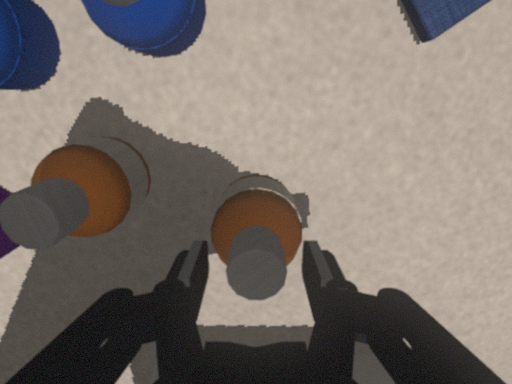

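Emit:
move_arm([
  [0,-0.4,-0.2,0,0,0,0.2],
  [0,0,0,0,0,0,-1],
  [0,0,0,0,0,0,-1],
  [0,0,0,0,0,0,-1],
  [0,0,0,0,0,0,-1],
  [0,0,0,0,0,0,-1],
])

```text
time_s: 21.2
eef_pos: [0.5542, 0.3513, 0.0565]
orientation: [-3.14, -0.002, -0.111]
ft_force: [-1.3, 0.1, 6.4]
opening: 0.0271
```

Emit:
move_arm([
  [0,0,-2,0,0,0,-1],
  [0,0,-4,0,0,0,-1],
  [0,0,-4,0,0,0,-1],
  [0,0,-4,0,0,0,-1],
  [0,0,-0.5,0,0,0,-1],
  [0,0,0,0,0,0,-1],
  [0,0,0,0,0,0,-1],
])

```text
time_s: 21.9
eef_pos: [0.5531, 0.3497, 0.1983]
orientation: [3.14, 0.001, -0.111]
ft_force: [-0.6, -0.3, -2.7]
opening: 0.0266
```

```bash
python3 - <<'E'
from plan import *
plan(s2w(0,.031,.065+.052),S[2])
E
```

```text
rot [ 0.08  0.06 -0.08] then shift cm [ 6.49 25.32  8.13] tcpS [[-0.0649  0.2842  0.1983]]
```

Emit:
move_arm([
  [1,4,-0.5,0,0,0,-1],
  [1,4,0,0,0,0,-1],
  [1,4,0,0,0,0,-1],
  [1,4,0,0,0,0,-1],
  [1,4,0,0,0,0,-1],
  [1,4,0,0,0,0,-1],
  [0.5,1.3,0,0,0,0,-1],
  [0,0,3,0,0,0,-1],
  [0,0,3,0,0,0,-1],
  [0,0,0,0,0,0,-1],
  [0,0,0,0,0,0,-1],
])

```text
time_s: 23.0
eef_pos: [0.5893, 0.092, 0.1439]
orientation: [-3.141, 0.002, -0.11]
ft_force: [0.8, 0.7, -1.3]
opening: 0.0269
```

```bash
python3 - <<'E'
from plan import *
plan(s2w(0,.031,.065+.0555),S[2])
E
```

```text
rot [-0.01  0.14 -0.04] then shift cm [0.07 0.11 2.34] tcpS [[-0.0007  0.0321  0.1439]]
```

Emit:
move_arm([
  [0.1,0.1,1,0,0,0,-1],
  [0,0,0.8,0,0,0,-1],
  [0,0,0.3,0,0,0,-1],
  [0,0,0.2,0,0,0,-1],
  [0,0,0,0,0,0,-1],
  [0,0,0,0,0,0,-1],
])

```text
time_s: 23.6
eef_pos: [0.5911, 0.0907, 0.1218]
orientation: [-3.142, -0.0, -0.111]
ft_force: [0.0, 0.1, -1.0]
opening: 0.0272
```

Emit:
move_arm([
  [-0.1,0,0.2,0,0,0,-1],
  [0,0,0.1,0,0,0,-1],
  [0,0,0,0,0,0,-1],
])

```text
time_s: 23.9
eef_pos: [0.591, 0.0912, 0.1214]
orientation: [3.142, -0.003, -0.111]
ft_force: [-6.8, -1.6, 20.7]
opening: 0.0272
```

Contact. Release, and go for B.

Emit:
move_arm([
  [0,0,-0.2,0,0,0,-1],
  [0,0,0,0,0,0,0.1],
  [0,0,0,0,0,0,0.1],
  [0,0,0,0,0,0,0.1],
  [0,0,-2,0,0,0,0.1],
  [0,0,-4,0,0,0,0.2],
  [0,0,-3,0,0,0,0.2],
  [-1,-4,0,0,0,0,0.2],
  [-2,-4,0,0,0,0,0.2],
  [-2.5,-4,0,0,0,0,0.2],
  [-2.5,-4,0,0,0,0,0.2],
  [-2.5,-4,0,0,0,0,0.2],
  [-2.5,0,0,0,0,0,0.2],
  [-2,0,0,0,0,0,0.2],
  [0,0,0,0,0,0,0.2],
])

```text
time_s: 25.4
eef_pos: [0.4603, 0.3076, 0.2106]
orientation: [3.141, 0.0, -0.107]
ft_force: [-0.0, -0.6, 0.9]
opening: 0.0513
```

```bash
python3 - <<'E'
from plan import *
o=manip.get_obs();print(o['eef_pos'],o['orientation'],o['opening'],o['time_s'])
im=imaging.read_camera('wrist');cv2.imwrite('pics/w7.png',im[:,:,::-1])
im=imaging.read_camera('top');crop(im,70,130,250,130,3,'pics/t7.png')
E
```

```text
[0.46028473 0.30758497 0.21058676] [ 3.14100317e+00  4.17065108e-05 -1.07081229e-01] 0.051333979456017455 25.4
```

View pics/w7.png

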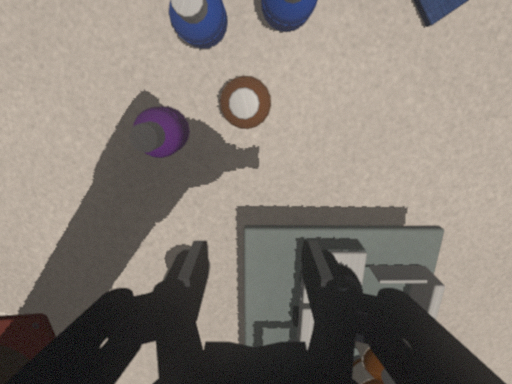

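View pics/t7.png

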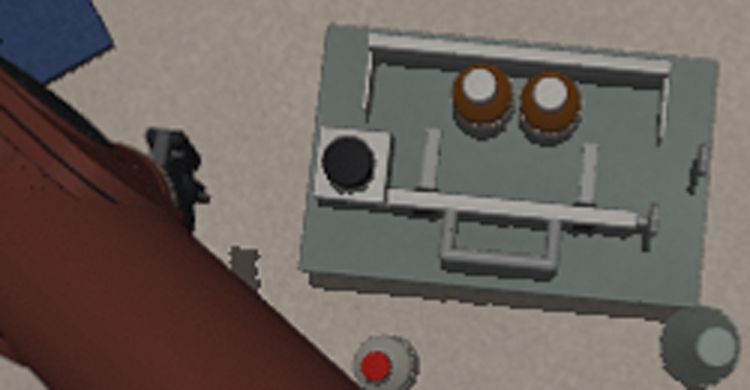

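Two amber bottles in the row, well seated; B's cap is at (244,103) in the wrist view.

```bash
python3 - <<'E'
from plan import *
c=back('wrist',[[244,103]],.080);print(c)
plan([c[0][0],c[0][1],.055],S[2])
E
```

```text
[[0.46160025 0.38426459 0.08      ]]
rot [ 0.02 -0.05 -0.08] then shift cm [-1.04 -7.78 15.56] tcpS [[-0.1493  0.2307  0.2106]]
```

Emit:
move_arm([
  [-0.6,-3.9,2,0,0,0,0.2],
  [-0.6,-3.9,2,0,0,0,0.2],
  [0,0,4,0,0,0,0.2],
  [0,0,4,0,0,0,0.2],
  [0,0,2.5,0,0,0,0.2],
  [0,0,0.9,0,0,0,0.2],
  [0,0,0,0,0,0,0.2],
  [0,0,0,0,0,0,0.2],
])

```text
time_s: 26.3
eef_pos: [0.4607, 0.3855, 0.0578]
orientation: [-3.14, -0.001, -0.112]
ft_force: [0.2, -0.5, 0.7]
opening: 0.0514
```

```bash
python3 - <<'E'
from plan import *
plan([.460,.3835,.054],S[2])
im=imaging.read_camera('wrist');cv2.imwrite('pics/w8.png',im[:,:,::-1])
E
```

```text
rot [-0.08 -0.06 -0.12] then shift cm [-0.05  0.2   0.38] tcpS [[-0.1606  0.3096  0.0578]]
```

View pics/w8.png

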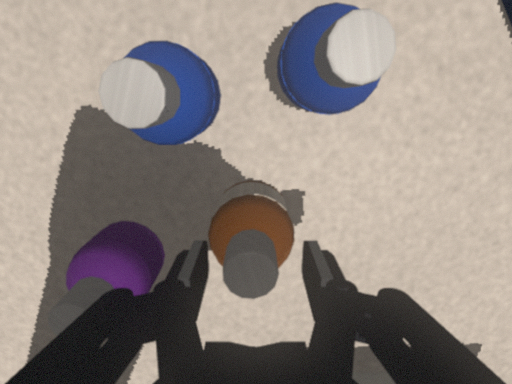

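Emit:
move_arm([
  [-0.2,0.1,0.3,0,0,0,0.2],
  [0,0,0,0,0,0,-1],
  [0,0,0,0,0,0,-1],
  [0,0,0,0,0,0,-1],
  [0,0,0,0,0,0,-1],
  [0,0,0,0,0,0,-1],
])

```text
time_s: 26.95
eef_pos: [0.458, 0.3843, 0.0541]
orientation: [-3.141, -0.001, -0.111]
ft_force: [0.2, -1.3, 5.4]
opening: 0.027
```

Emit:
move_arm([
  [0,0,-2,0,0,0,-1],
  [0,0,-4,0,0,0,-1],
  [0,0,-4,0,0,0,-1],
  [0,0,-4,0,0,0,-1],
  [0,0,-0.5,0,0,0,-1],
  [0,0,0,0,0,0,-1],
])

```text
time_s: 27.55
eef_pos: [0.4579, 0.3845, 0.1993]
orientation: [-3.141, -0.002, -0.111]
ft_force: [-0.1, 0.1, -2.8]
opening: 0.0269
```

```bash
python3 - <<'E'
from plan import *
plan(s2w(0,.093,.065+.055),S[2])
E
```

```text
rot [-0.06 -0.09 -0.09] then shift cm [16.33 21.54  7.93] tcpS [[-0.1633  0.3084  0.1993]]
```

Emit:
move_arm([
  [3,3,-0.5,0,0,0,-1],
  [3,3,0,0,0,0,-1],
  [3,3,0,0,0,0,-1],
  [3,3,0,0,0,0,-1],
  [3,3,0,0,0,0,-1],
  [1.3,3,0,0,0,0,-1],
  [0,3.5,0,0,0,0,-1],
  [0,0,3,0,0,0,-1],
  [0,0,3,0,0,0,-1],
  [0,0,0,0,0,0,-1],
  [0,0,0,0,0,0,-1],
])

```text
time_s: 28.65
eef_pos: [0.5949, 0.1524, 0.1425]
orientation: [3.141, 0.003, -0.111]
ft_force: [0.3, -0.1, -1.5]
opening: 0.027
```

```bash
python3 - <<'E'
from plan import *
plan(s2w(0,.093,.065+.0545),S[2])
E
```

```text
rot [ 0.02  0.16 -0.05] then shift cm [ 0.18 -0.03  2.3 ] tcpS [[-0.0018  0.0927  0.1425]]
```

Emit:
move_arm([
  [0.1,0,1,0,0,0,-1],
  [0,0,0.8,0,0,0,-1],
  [0,0,0.3,0,0,0,-1],
  [0,0,0.2,0,0,0,-1],
  [0,0,0,0,0,0,-1],
  [0,0,0.1,0,0,0,-1],
  [0,0,0,0,0,0,-1],
])

```text
time_s: 29.35
eef_pos: [0.5969, 0.1524, 0.1197]
orientation: [-3.141, -0.0, -0.111]
ft_force: [-0.4, -1.4, -2.0]
opening: 0.0272
```

Emit:
move_arm([
  [0,0,0.2,0,0,0,-1],
  [0,0,0.1,0,0,0,-1],
  [0,0,0,0,0,0,-1],
])

```text
time_s: 29.65
eef_pos: [0.5974, 0.1525, 0.119]
orientation: [3.141, -0.002, -0.112]
ft_force: [-6.7, -3.6, 18.3]
opening: 0.0276
```

Emit:
move_arm([
  [0,0,-0.2,0,0,0,-1],
  [0,0,0,0,0,0,0.1],
  [0,0,0,0,0,0,0.1],
  [0,0,0,0,0,0,0.1],
  [0,0,-2,0,0,0,0.1],
  [0,0,-4,0,0,0,0.2],
  [0,0,-3,0,0,0,0.2],
  [-0.5,4.8,0,0,0,0,0.2],
  [-0.5,4.8,0,0,0,0,0.2],
  [-0.5,4.8,0,0,0,0,0.2],
  [-0.5,4.8,0,0,0,0,0.2],
  [-0.5,4.8,0,0,0,0,0.2],
  [-0.5,4.8,0,0,0,0,0.2],
  [-1,4.8,0,0,0,0,0.2],
  [-1,4.8,0,0,0,0,0.2],
  [-1,4.8,0,0,0,0,0.2],
  [-1,4.8,0,0,0,0,0.2],
  [-1,4.8,0,0,0,0,0.2],
  [0,4.8,0,0,0,0,0.2],
  [0,4,0,0,0,0,0.2],
  [0,0,0,0,0,0,0.2],
])

```text
schema error: expected 1 to 20 rows
```

```bash
python3 - <<'E'
from plan import *
o=manip.get_obs();print(o['eef_pos'],o['orientation'],o['opening'],o['time_s'])
E
```

```text
[0.59737173 0.15247226 0.11895514] [ 3.14119680e+00 -1.90431926e-03 -1.11508156e-01] 0.027580829644517874 29.65
```

Emit:
move_arm([
  [0,0,-0.2,0,0,0,-1],
  [0,0,0,0,0,0,0.1],
  [0,0,0,0,0,0,0.1],
  [0,0,0,0,0,0,0.1],
  [0,0,-2,0,0,0,0.1],
  [0,0,-4,0,0,0,0.2],
  [0,0,-3,0,0,0,0.2],
  [-0.5,4.8,0,0,0,0,0.2],
  [-0.5,4.8,0,0,0,0,0.2],
  [-0.5,4.8,0,0,0,0,0.2],
  [-0.5,4.8,0,0,0,0,0.2],
  [-0.5,4.8,0,0,0,0,0.2],
  [-0.5,4.8,0,0,0,0,0.2],
])

```text
time_s: 30.95
eef_pos: [0.5343, -0.1324, 0.2085]
orientation: [3.141, -0.0, -0.111]
ft_force: [0.6, -0.8, 0.4]
opening: 0.051
```

Emit:
move_arm([
  [-1,4.8,0,0,0,0,0.2],
  [-1,4.8,0,0,0,0,0.2],
  [-1,4.8,0,0,0,0,0.2],
  [-1,4.8,0,0,0,0,0.2],
  [-1,4.8,0,0,0,0,0.2],
  [0,4.8,0,0,0,0,0.2],
  [0,4,0,0,0,0,0.2],
  [0,0,0,0,0,0,0.2],
  [0,0,0,0,0,0,0.2],
])

```text
time_s: 31.85
eef_pos: [0.4485, -0.4517, 0.2077]
orientation: [-3.14, 0.0, -0.113]
ft_force: [-0.4, 1.0, 0.3]
opening: 0.0515
```

```bash
python3 - <<'E'
from plan import *
o=manip.get_obs();print(o['eef_pos'],o['orientation'],o['opening'],o['time_s'])
im=imaging.read_camera('wrist');cv2.imwrite('pics/w9.png',im[:,:,::-1])
im=imaging.read_camera('top');crop(im,170,130,250,130,3,'pics/t9.png')
E
```

```text
[ 0.44852017 -0.45165339  0.20771105] [-3.14021196e+00  2.79785497e-04 -1.12887313e-01] 0.0515151776690349 31.85
```

View pics/w9.png

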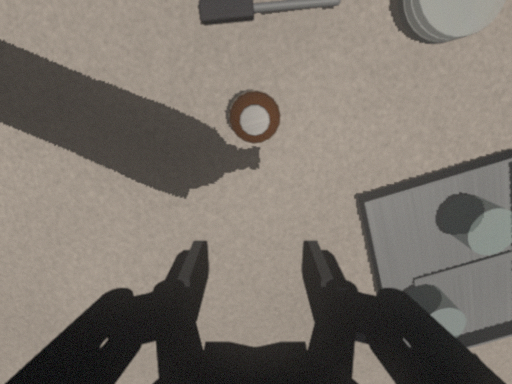

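View pics/t9.png

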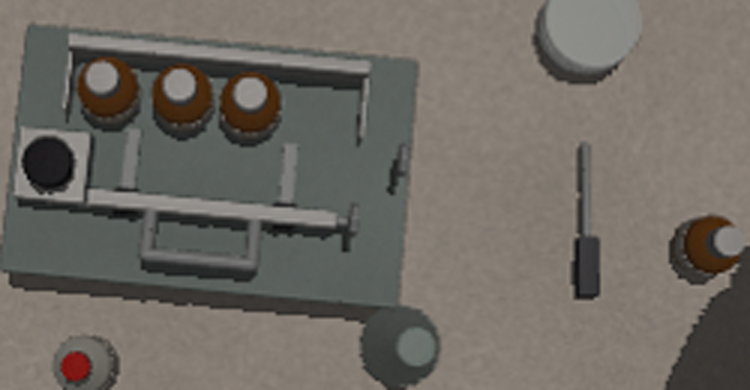

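Three in the row. D's cap is at (255,120) in the wrist view; rod handle at (227,10).

```bash
python3 - <<'E'
from plan import *
c=back('wrist',[[255,120]],.080);print(c)
plan([c[0][0],c[0][1],.055],S[2])
print(w2s(back('top',[[170+101/3,130+77/3],[170+180/3,130+85/3],[170+250/3,130+94/3]],.145)))
E
```

```text
[[ 0.45584588 -0.38677679  0.08      ]]
rot [-0.05 -0.01  0.02] then shift cm [-0.07 -6.32 15.34] tcpS [[-0.0802 -0.5217  0.2084]]
[[ 0.00020121  0.09363163  0.145     ]
 [-0.00058735  0.02736336  0.145     ]
 [-0.00285985 -0.03133715  0.145     ]]
```

Emit:
move_arm([
  [0,-3.2,2,0,0,0,0.2],
  [-0.1,-3.2,2,0,0,0,0.2],
  [0,0,4,0,0,0,0.2],
  [0,0,4,0,0,0,0.2],
  [0,0,2.5,0,0,0,0.2],
  [0,0,0.8,0,0,0,0.2],
  [0,0,0,0,0,0,0.2],
  [0,0,0,0,0,0,0.2],
])

```text
time_s: 32.75
eef_pos: [0.4562, -0.3873, 0.0571]
orientation: [3.141, -0.002, -0.11]
ft_force: [-0.9, 0.5, 0.5]
opening: 0.0511
```

```bash
python3 - <<'E'
from plan import *
plan([.456,-.387,.054],S[2])
im=imaging.read_camera('wrist');cv2.imwrite('pics/w10.png',im[:,:,::-1])
E
```

```text
rot [ 0.06 -0.1  -0.03] then shift cm [-0.02 -0.03  0.31] tcpS [[-0.0805 -0.459   0.0571]]
```

View pics/w10.png

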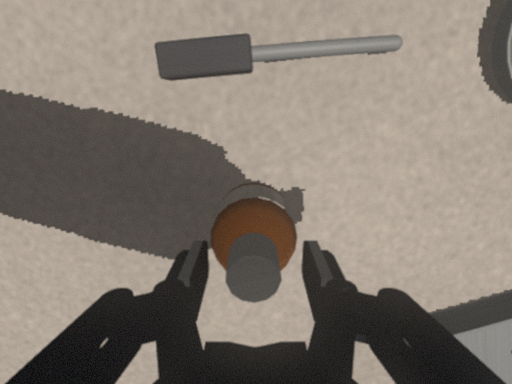

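Emit:
move_arm([
  [0,0,0.2,0,0,0,0.2],
  [0,0,0,0,0,0,-1],
  [0,0,0,0,0,0,-1],
  [0,0,0,0,0,0,-1],
  [0,0,0,0,0,0,-1],
  [0,0,0,0,0,0,-1],
  [0,0,-2,0,0,0,-1],
  [0,0,-4,0,0,0,-1],
  [0,0,-4,0,0,0,-1],
  [0,0,-4,0,0,0,-1],
  [0,0,-0.5,0,0,0,-1],
  [0,0,0,0,0,0,-1],
])

```text
time_s: 34.0
eef_pos: [0.4554, -0.3876, 0.1994]
orientation: [3.14, -0.001, -0.111]
ft_force: [-0.5, 0.7, -3.2]
opening: 0.0272
```

```bash
python3 - <<'E'
from plan import *
plan(s2w(0,-.093,.065+.055),S[2])
E
```

```text
rot [ 0.08 -0.08 -0.09] then shift cm [  8.12 -36.64   7.94] tcpS [[-0.0812 -0.4594  0.1994]]
```

Emit:
move_arm([
  [1,-4.4,-0.5,0,0,0,-1],
  [1,-4.6,0,0,0,0,-1],
  [1,-4.6,0,0,0,0,-1],
  [1,-4.6,0,0,0,0,-1],
  [1,-4.6,0,0,0,0,-1],
  [1,-4.6,0,0,0,0,-1],
  [1,-4.6,0,0,0,0,-1],
  [1.1,-4.6,0,0,0,0,-1],
  [0,0,0,0,0,0,-1],
  [0,0,3,0,0,0,-1],
  [0,0,3,0,0,0,-1],
  [0,0,0,0,0,0,-1],
  [0,0,0,0,0,0,-1],
])

```text
time_s: 35.3
eef_pos: [0.5752, -0.0326, 0.1426]
orientation: [-3.141, 0.003, -0.111]
ft_force: [-0.4, 1.5, -1.5]
opening: 0.0272
```

```bash
python3 - <<'E'
from plan import *
plan(s2w(0,-.093,.065+.0545),S[2])
E
```

```text
rot [-0.03  0.16 -0.07] then shift cm [ 0.1  -0.04  2.31] tcpS [[-0.001  -0.0934  0.1426]]
```

Emit:
move_arm([
  [0.1,0,1,0,0,0,-1],
  [0,0,0.8,0,0,0,-1],
  [0,0,0.3,0,0,0,-1],
  [0,0,0.3,0,0,0,-1],
  [0,0,0,0,0,0,-1],
  [0,0,0.1,0,0,0,-1],
  [0,0,0,0,0,0,-1],
])

```text
time_s: 36.0
eef_pos: [0.5774, -0.0325, 0.1192]
orientation: [3.141, -0.001, -0.111]
ft_force: [-2.7, 0.3, 4.0]
opening: 0.0271
```

Emit:
move_arm([
  [0,0,0.1,0,0,0,-1],
  [0,0,0,0,0,0,0.1],
  [0,0,0,0,0,0,0.1],
  [0,0,0,0,0,0,0.1],
  [0,0,-2,0,0,0,0.1],
  [0,0,-4,0,0,0,0],
  [0,0,-3,0,0,0,-0.2],
  [-4,0,0,0,0,0,-0.2],
  [-4,-1,0,0,0,0,-0.2],
  [-4,-4,0,0,0,0,-0.2],
  [-2,-4.3,0,0,0,0,-0.2],
  [0,0,0,0,0,0,-0.2],
  [0,0,0,0,0,0,-0.2],
])

```text
time_s: 37.3
eef_pos: [0.4524, 0.0707, 0.2078]
orientation: [3.14, -0.001, -0.109]
ft_force: [1.1, -1.3, -0.6]
opening: 0.0341
```

```bash
python3 - <<'E'
from plan import *
plan(s2w(-.1395,0,.087),S[2])
im=imaging.read_camera('wrist');cv2.imwrite('pics/w11.png',im[:,:,::-1])
im=imaging.read_camera('top');crop(im,160,120,170,125,4,'pics/t11.png')
E
```

```text
rot [ 0.07 -0.07  0.04] then shift cm [-0.5  -0.42 12.08] tcpS [[-0.1345 -0.0042  0.2078]]
```

View pics/w11.png

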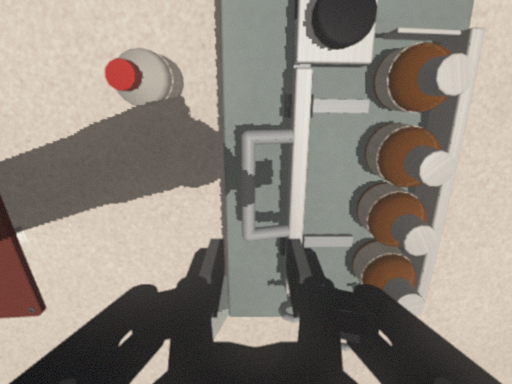

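View pics/t11.png

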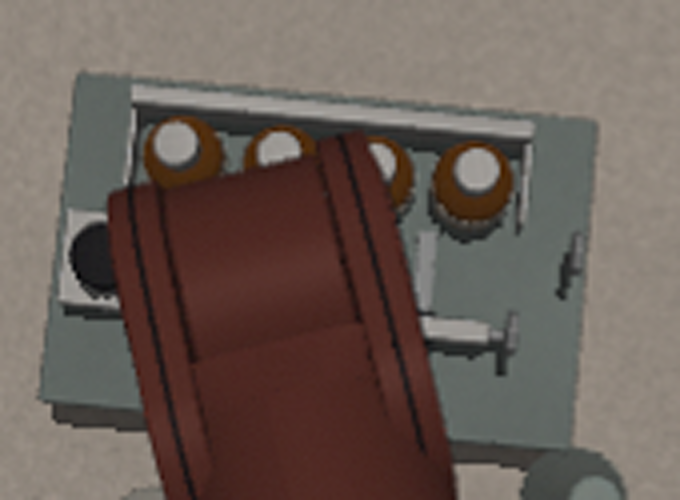

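Emit:
move_arm([
  [-0.5,-0.4,2,0,0,0,-0.2],
  [0,0,4,0,0,0,-0.2],
  [0,0,4,0,0,0,-0.2],
  [0,0,2,0,0,0,-0.2],
  [0,0,0,0,0,0,-0.2],
  [0,0,0,0,0,0,-0.2],
  [0,0,0,0,0,0,-1],
  [0,0,0,0,0,0,-1],
  [0,0,0,0,0,0,-1],
  [0,0,0,0,0,0,-1],
  [0,0,0,0,0,0,-1],
], squeeze=40)

```text
time_s: 38.5
eef_pos: [0.4489, 0.0746, 0.0888]
orientation: [3.141, -0.002, -0.112]
ft_force: [-1.8, -0.2, 7.7]
opening: 0.0107
```

Emit:
move_arm([
  [0.3,0,0,0,0,0,-1],
  [0.5,0,0,0,0,0,-1],
  [0.5,0,0,0,0,0,-1],
  [0.5,0,0,0,0,0,-1],
  [0.5,0,0,0,0,0,-1],
  [0.5,0,0,0,0,0,-1],
  [0.5,0,0,0,0,0,-1],
  [0.5,0,0,0,0,0,-1],
  [0.5,0,0,0,0,0,-1],
  [0,0,0,0,0,0,-1],
  [0,0,0,0,0,0,-1],
])

```text
time_s: 39.6
eef_pos: [0.4922, 0.0696, 0.0888]
orientation: [3.142, -0.003, -0.112]
ft_force: [2.4, -1.0, 5.3]
opening: 0.01
```

```bash
python3 - <<'E'
from plan import *
plan(s2w(-.085,0,.087),S[2])
E
```

```text
rot [ 0.   -0.18 -0.12] then shift cm [ 0.98 -0.08  0.18] tcpS [[-0.0948 -0.0008  0.0888]]
```

Emit:
move_arm([
  [0.4,0,0,0,0,0,-1],
  [0.4,0,0,0,0,0,-1],
  [0.2,0,0,0,0,0,-1],
  [0,0,0,0,0,0,-1],
  [0.2,0,0,0,0,0,-1],
  [0,0,0,0,0,0,-1],
])

```text
time_s: 40.2
eef_pos: [0.5015, 0.0686, 0.0887]
orientation: [3.14, 0.002, -0.111]
ft_force: [-13.1, -2.1, 19.4]
opening: 0.0102
```

```bash
python3 - <<'E'
from plan import *
plan(s2w(-.085,0,.087),S[2])
E
```

```text
rot [ 0.1   0.11 -0.08] then shift cm [ 0.04 -0.09  0.17] tcpS [[-0.0854 -0.0009  0.0887]]
```

Emit:
move_arm([
  [0.2,0,0,0,0,0,-1],
  [0,0,0,0,0,0,-1],
])

```text
time_s: 40.4
eef_pos: [0.5016, 0.0685, 0.0886]
orientation: [3.138, 0.006, -0.111]
ft_force: [-21.9, -2.9, 29.3]
opening: 0.0102
```

Emit:
move_arm([
  [-0.2,0,0,0,0,0,-0.2],
  [0,0,0,0,0,0,-0.2],
  [0,0,0,0,0,0,-0.2],
  [0,0,-3,0,0,0,-0.2],
  [0,0,-4,0,0,0,-0.2],
  [0,0,-4,0,0,0,0.2],
  [0,4,-1,0,0,0,0.2],
  [0,4,0,0,0,0,0.2],
  [0,4,0,0,0,0,0.2],
  [0,4,0,0,0,0,0.2],
  [0,4,0,0,0,0,0.2],
  [0,0,0,0,0,0,0.2],
  [0,0,0,0,0,0,0.2],
])

```text
time_s: 41.7
eef_pos: [0.4803, -0.131, 0.2074]
orientation: [-3.141, -0.0, -0.114]
ft_force: [0.2, 0.9, -0.7]
opening: 0.0511
```

```bash
python3 - <<'E'
from plan import *
o=manip.get_obs();print(o['eef_pos'],o['orientation'],o['opening'],o['time_s'])
im=imaging.read_camera('wrist');cv2.imwrite('pics/w12.png',im[:,:,::-1])
im=imaging.read_camera('top');crop(im,160,120,170,125,4,'pics/t12.png')
E
```

```text
[ 0.48027569 -0.13100994  0.20741861] [-3.14114300e+00 -8.17411191e-05 -1.13555179e-01] 0.05110189367400351 41.7
```

View pics/w12.png

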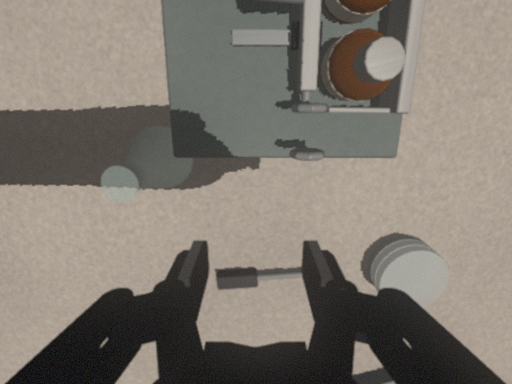

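View pics/t12.png

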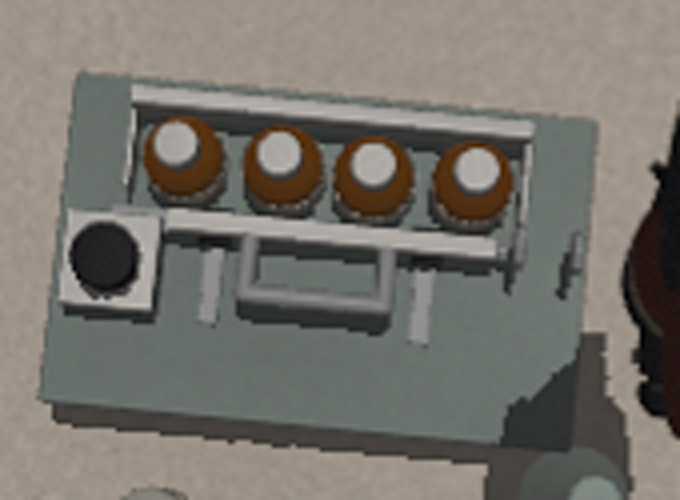

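```bash
python3 - <<'E'
from plan import *
for z in (.110,.117,.124):
  print(z,w2s(back('wrist',[[296,107],[327,107],[312,107],[295,155],[325,155],[310,155]],z)).round(4).tolist())
im=imaging.read_camera('wrist');crop(im,270,80,140,90,5,'pics/w13.png')
E
```

```text
0.11 [[-0.0527, -0.1242, 0.11], [-0.0281, -0.1241, 0.11], [-0.04, -0.1241, 0.11], [-0.0519, -0.1627, 0.11], [-0.0269, -0.1626, 0.11], [-0.0394, -0.1626, 0.11]]
0.117 [[-0.0537, -0.124, 0.117], [-0.0298, -0.1239, 0.117], [-0.0414, -0.1239, 0.117], [-0.0529, -0.1613, 0.117], [-0.0286, -0.1613, 0.117], [-0.0408, -0.1613, 0.117]]
0.124 [[-0.0547, -0.1238, 0.124], [-0.0314, -0.1237, 0.124], [-0.0427, -0.1238, 0.124], [-0.0539, -0.16, 0.124], [-0.0303, -0.1599, 0.124], [-0.0421, -0.16, 0.124]]
```

View pics/w13.png

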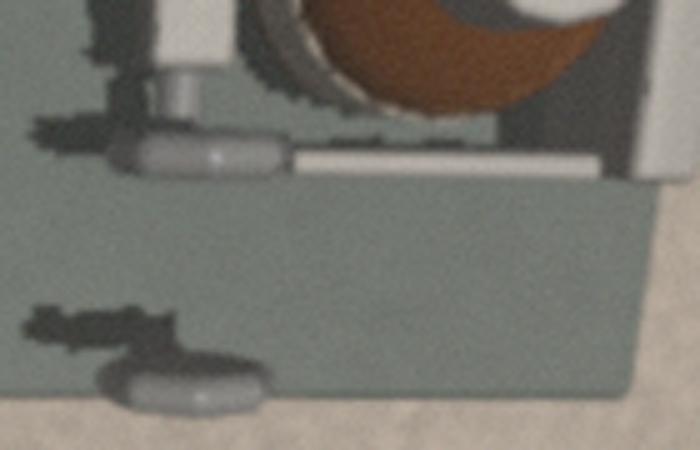

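```bash
python3 - <<'E'
from plan import *
print('bar',w2s(back('wrist',[[300.6,90],[317.4,90]],.101)))
print('fence',w2s(back('wrist',[[398,112],[412,112]],.105)))
o=dict(eef_pos=np.array([.4562,-.3873,.0571]),orientation=np.array([3.141,-.002,-.110]))
print(back('wrist',[[399,43]],.0145,o), back('wrist',[[158,42],[248,35],[251,70],[161,78]],.02,o))
print(back('top',[[364.5,177]],.012),back('top',[[362,208.5],[369.5,208.5]],.02))
plan([.445,-.28,.20],-1.59)
E
```

```text
bar [[-0.04833104 -0.11086027  0.101     ]
 [-0.03468826 -0.11076322  0.101     ]]
fence [[ 0.03212819 -0.12721221  0.105     ]
 [ 0.04388238 -0.12704708  0.105     ]]
[[ 0.55110655 -0.2836543   0.0145    ]] [[ 0.41385046 -0.26957755  0.02      ]
 [ 0.46428828 -0.27187731  0.02      ]
 [ 0.46389424 -0.2901413   0.02      ]
 [ 0.41176999 -0.28849168  0.02      ]]
[[ 0.55569403 -0.28299411  0.012     ]] [[ 0.46652399 -0.26964089  0.02      ]
 [ 0.46612234 -0.29056553  0.02      ]]
rot [-2.000e-02 -0.000e+00  8.485e+01] then shift cm [15.19  3.28  0.76] tcpS [[-0.0844 -0.1993  0.2076]]
```

Emit:
move_arm([
  [0,3.5,0,0,0,8.0,-0.2],
  [0,3.5,0,0,0,8.0,-0.2],
  [0,0,0,0,0,8.0,-0.2],
  [0,0,0,0,0,8.0,-0.2],
  [0,0,0,0,0,8.0,-0.2],
  [0,0,0,0,0,8.0,-0.2],
  [0,0,0,0,0,8.0,-0.2],
  [0,0,0,0,0,8.0,-0.2],
  [0,0,0,0,0,8.0,-0.2],
  [0,0,0,0,0,8.0,-0.2],
  [0,0,0,0,0,5.4,-0.2],
  [0,0,0,0,0,0,-0.2],
  [0,0,0,0,0,0,-0.2],
])

```text
time_s: 43.15
eef_pos: [0.4681, -0.198, 0.2075]
orientation: [-3.141, 0.0, -1.597]
ft_force: [0.9, -0.3, 1.2]
opening: 0.0345
```

```bash
python3 - <<'E'
from plan import *
plan([.4455,-.28,.15],-1.60)
E
```

```text
rot [-0.01  0.    0.16] then shift cm [8.26 2.02 5.75] tcpS [[-0.0894 -0.2695  0.2075]]
```

Emit:
move_arm([
  [4,1,2.5,0,0,0,-0.2],
  [4.2,1,2.5,0,0,0,-0.2],
  [0,0,4,0,0,0,-0.2],
  [0,0,3,0,0,0,-0.2],
  [0,0,0,0,0,0,-0.2],
  [0,0,0,0,0,0,-0.2],
])

```text
time_s: 43.75
eef_pos: [0.4457, -0.2797, 0.0881]
orientation: [3.142, 0.001, -1.599]
ft_force: [0.4, 0.4, 0.6]
opening: 0.0341
```

```bash
python3 - <<'E'
from plan import *
plan([.4455,-.28,.004],-1.60)
im=imaging.read_camera('wrist');cv2.imwrite('pics/w14.png',im[:,:,::-1])
E
```

```text
rot [0.   0.04 0.04] then shift cm [0.03 0.02 8.41] tcpS [[-0.1027 -0.3531  0.0881]]
```

View pics/w14.png

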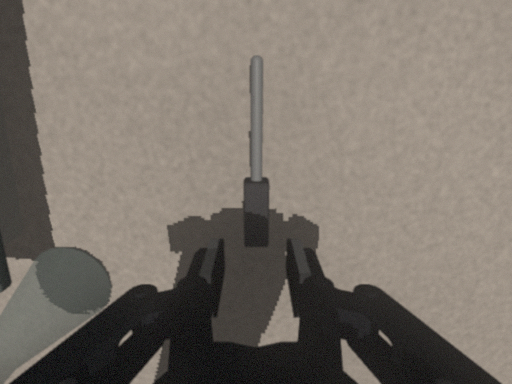

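```bash
python3 - <<'E'
from plan import *
print(back('wrist',[[257,180],[257,244]],.02),back('wrist',[[256.5,57]],.012))
E
```

```text
[[ 0.46819036 -0.28158597  0.02      ]
 [ 0.41436535 -0.28020947  0.02      ]] [[ 0.55424473 -0.28351547  0.012     ]]
```

Emit:
move_arm([
  [0,0,3,0,0,0,-0.2],
  [0,0,3,0,0,0,-0.2],
  [0,0,1.4,0,0,0,-0.2],
  [0,0,0.6,0,0,0,-0.2],
  [0,0,0,0,0,0,-0.2],
  [0,0,0,0,0,0,-0.2],
])

```text
time_s: 44.4
eef_pos: [0.4462, -0.2806, 0.0089]
orientation: [-3.14, -0.001, -1.601]
ft_force: [0.3, 0.3, 0.3]
opening: 0.0339
```

Emit:
move_arm([
  [0,0,0.4,0,0,0,-0.2],
  [0,0,0,0,0,0,-0.2],
  [0,0,0,0,0,0,-1],
  [0,0,0,0,0,0,-1],
  [0,0,0,0,0,0,-1],
  [0,0,0,0,0,0,-1],
  [0,0,0,0,0,0,-1],
  [0,0,0,0,0,0,-1],
], squeeze=60)

```text
time_s: 45.2
eef_pos: [0.4455, -0.2804, 0.004]
orientation: [-3.141, -0.0, -1.602]
ft_force: [-1.5, 0.9, 5.7]
opening: 0.0187
```

Emit:
move_arm([
  [0,0,-2,0,0,0,-1],
  [0,0,-4,0,0,0,-1],
  [0,0,-4,0,0,0,-1],
  [0,0,-4,0,0,0,-1],
  [0,0,0,0,0,-8,-1],
  [0,0,0,0,0,-8,-1],
  [0,0,0,0,0,-8,-1],
  [0,0,0,0,0,-8,-1],
  [0,0,0,0,0,-8,-1],
  [0,0,0,0,0,-8,-1],
  [0,0,0,0,0,-8,-1],
  [0,0,0,0,0,-8,-1],
  [0,0,0,0,0,-8,-1],
  [0,0,0,0,0,-8,-1],
  [0,0,0,0,0,-5.3,-1],
  [0,0,0,0,0,0,-1],
  [0,0,0,0,0,0,-1],
])

```text
time_s: 46.9
eef_pos: [0.445, -0.2801, 0.1433]
orientation: [-3.141, 0.0, -0.116]
ft_force: [0.4, 0.1, -2.6]
opening: 0.0185
```

```bash
python3 - <<'E'
from plan import *
plan(s2w(-.04,-.315,.15),S[2])
im=imaging.read_camera('wrist');cv2.imwrite('pics/w15.png',im[:,:,::-1])
im=imaging.read_camera('side');cv2.imwrite('pics/s15.png',im[:,:,::-1])
E
```

```text
rot [-0.02  0.02 -0.35] then shift cm [ 6.33 -3.87 -0.67] tcpS [[-0.1033 -0.3537  0.1433]]
```

View pics/w15.png

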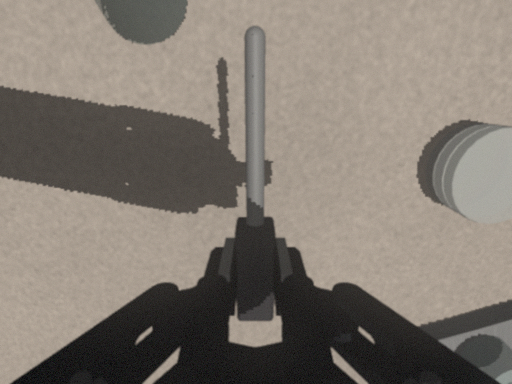

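View pics/s15.png

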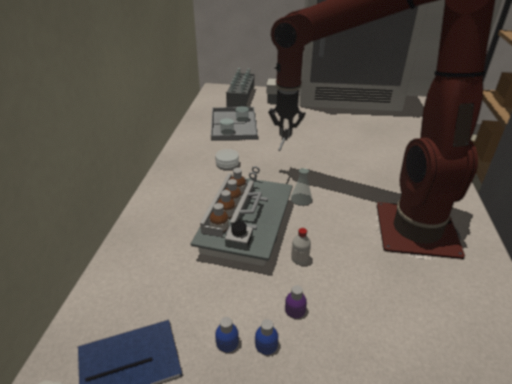

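```bash
python3 - <<'E'
from plan import *
o=manip.get_obs();A=rpy(o['orientation']);p=o['eef_pos']
f=lambda q:proj('wrist',p+A@np.array(q),o)
for z in (0,-.004,-.007,-.010,-.014): print(z,f([0,-.1125,z]).round(1),f([0,-.0225,z-.010]).round(1),f([0,.0325,z-.01]).round(1))
im=imaging.read_camera('wrist');crop(im,225,10,60,320,2.4,'pics/w16.png')
E
```

```text
0 [[256.9  25.4]] [[256.5 224.5]] [[256.2 314.4]]
-0.004 [[257.   23.1]] [[256.6 227.9]] [[256.3 319.6]]
-0.007 [[257.1  21.4]] [[256.6 230.6]] [[256.3 323.6]]
-0.01 [[257.1  19.5]] [[256.6 233.4]] [[256.3 327.7]]
-0.014 [[257.2  16.9]] [[256.7 237.4]] [[256.4 333.5]]
```

View pics/w16.png

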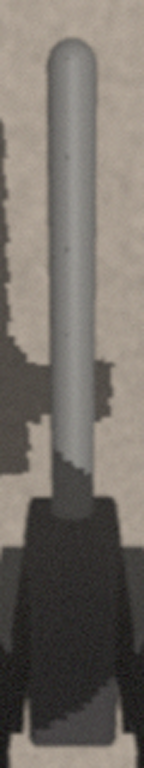

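```bash
python3 - <<'E'
from plan import *
from scipy.optimize import least_squares
o=manip.get_obs();A=rpy(o['orientation']);p=o['eef_pos']
f=lambda q:proj('wrist',p+A@np.array(q),o)[0]
def model(v):
    a,z,t=v; d=np.array([0,-np.cos(t),-np.sin(t)]); up=np.array([0,np.sin(t),-np.cos(t)]); c=np.array([0,a,z])
    return [f(c+.1175*d)[1]-25.8, f(c+.0275*d+.01*up)[1]-217.3, f(c-.0275*d+.01*up)[1]-320]
r=least_squares(model,[.005,-.006,0],x_scale=[.01,.01,.1]);print(r.x,r.fun)
for z in (-.004,-.006):print(least_squares(lambda v:np.array(model([v[0],z,v[1]])),[.005,0]))
E
```

```text
[ 0.0014514  -0.00628161 -0.14952873] [6.75015599e-14 8.52651283e-14 0.00000000e+00]
     message: `ftol` termination condition is satisfied.
     success: True
      status: 2
         fun: [ 6.715e-01  8.517e-01 -2.112e+00]
           x: [ 2.367e-03 -1.221e-01]
        cost: 2.818386009332279
         jac: [[ 2.354e+03 -9.189e+01]
               [ 1.886e+03  3.535e+01]
               [ 1.509e+03 -1.496e+01]]
        grad: [-4.804e-04 -7.349e-05]
  optimality: 0.0004803698845879862
 active_mask: [ 0.000e+00  0.000e+00]
        nfev: 10
        njev: 10
     message: `ftol` termination condition is satisfied.
     success: True
      status: 2
         fun: [ 7.674e-02  1.129e-01 -2.579e-01]
           x: [ 1.568e-03 -1.461e-01]
        cost: 0.042565696258076796
         jac: [[ 2.344e+03 -9.831e+01]
               [ 1.908e+03  3.443e+01]
               [ 1.532e+03 -1.419e+01]]
        grad: [ 1.016e-05  2.292e-06]
  optimality: 1.016165267287393e-05
 active_mask: [ 0.000e+00  0.000e+00]
        nfev: 9
        njev: 9
```

```bash
python3 - <<'E'
from plan import *
o=manip.get_obs();A=rpy(o['orientation']);p=o['eef_pos']
im=imaging.read_camera('side').copy()
im2=cv2.resize(im[100:170,240:330],None,fx=7,fy=7,interpolation=cv2.INTER_CUBIC)
for t,col in ((0,(0,255,0)),(-.15,(255,0,0))):
    a=.0035 if t==0 else .0015
    d=np.array([0,-np.cos(t),-np.sin(t)]);c=np.array([0,a,-.006])
    P=proj('side',[p+A@(c+k*d) for k in (.0275,.1175)]);P=((P-[240,100]+.5)*7-.5);print(t,P)
    cv2.line(im2,tuple(int(v) for v in P[0]),tuple(int(v) for v in P[1]),col,1)
cv2.imwrite('pics/s16.png',im2[:,:,::-1])
E
```

```text
0 [[311.23822942 271.54170838]
 [274.32354159 358.46761147]]
-0.15 [[310.17005238 280.29372359]
 [272.48918053 390.60753711]]
```

View pics/s16.png

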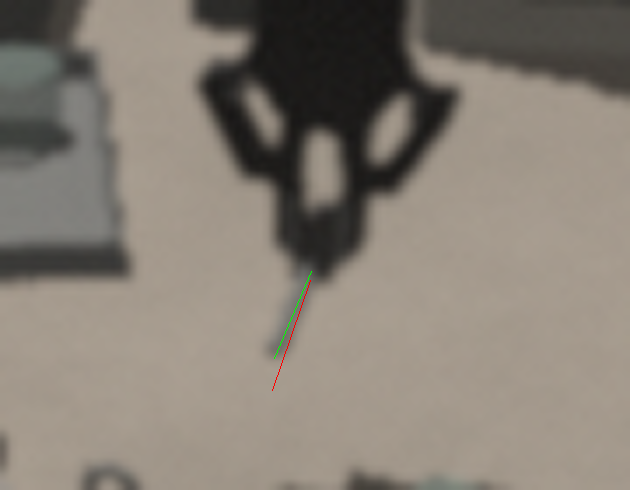

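Emit:
move_arm([
  [3,-2,0,0,0,-0.3,-1],
  [3.3,-1.8,0,0,0,0,-1],
  [0,0,2,0,0,0,-1],
  [0,0,1.7,0,0,0,-1],
  [0,0,0,0,0,0,-1],
  [0,0,0,0,0,0,-1],
  [0,0,0,0,0,0,-1],
])

```text
time_s: 47.8
eef_pos: [0.5119, -0.2501, 0.1072]
orientation: [3.141, -0.001, -0.109]
ft_force: [-0.4, 0.6, -1.3]
opening: 0.0185
```

```bash
python3 - <<'E'
from plan import *
o=manip.get_obs();plan(s2w(-.0405,-.303,.104),S[2])
im=imaging.read_camera('wrist');cv2.imwrite('pics/w17.png',im[:,:,::-1])
im=imaging.read_camera('side');crop(im,225,110,80,65,9,'pics/s17.png')
A=rpy(o['orientation']);p=o['eef_pos']
print('rod side',(proj('side',[p+A@np.array([0,.004-k,-.006]) for k in (.0275,.1175)])-[225,110])*9)
print('eyes side',(proj('side',[s2w(-.0405,y,.110) for y in (-.160,-.123)])-[225,110])*9)
print('rod tip wrist',proj('wrist',[p+A@np.array([0,.004-k,-.006]) for k in (.0275,.1175)]), 'eyes',proj('wrist',[s2w(-.0405,y,.110) for y in (-.160,-.123)]))
E
```

```text
rot [ 0.04 -0.03  0.05] then shift cm [-0.04 -1.35  0.32] tcpS [[-0.0401 -0.3165  0.1072]]
rod side [[352.39373014 359.59114458]
 [297.38255901 476.55476661]]
eyes side [[269.65282046 543.87843796]
 [244.11882187 598.09436857]]
rod tip wrist [[256.05416823 219.58360799]
 [256.5922794   19.8281275 ]] eyes [[ 256.22043961  -98.29396591]
 [ 256.51683342 -210.65178665]]
```

View pics/w17.png

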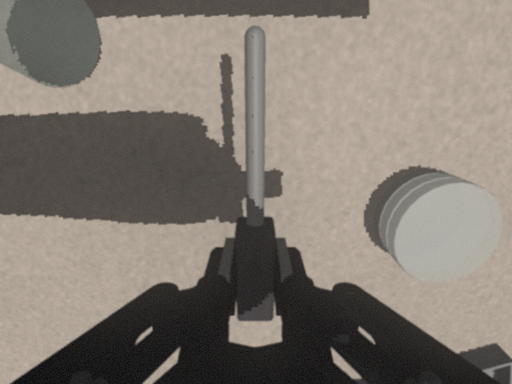

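View pics/s17.png

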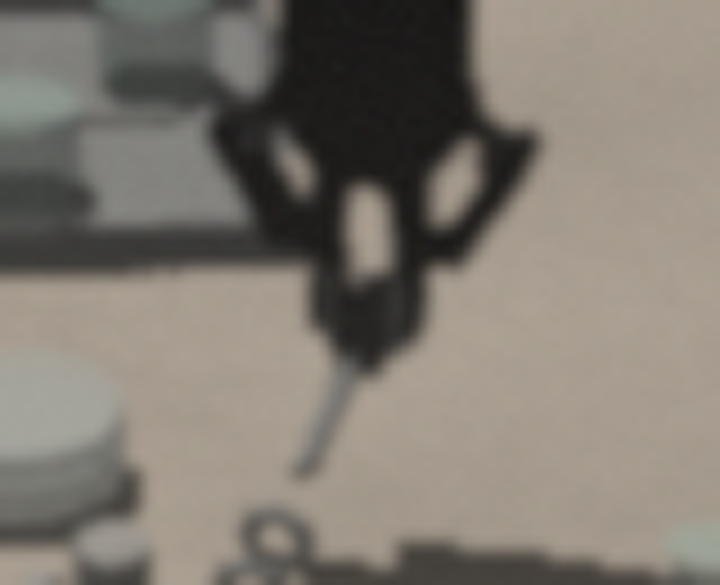

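Emit:
move_arm([
  [-0.1,-1.0,0.3,0,0,0,-1],
  [0,-0.6,0,0,0,0,-1],
  [0,0,0,0,0,0,-1],
  [0,0,0,0,0,0,-1],
])

```text
time_s: 48.3
eef_pos: [0.5129, -0.233, 0.1036]
orientation: [3.141, -0.0, -0.107]
ft_force: [-0.3, -0.7, -1.4]
opening: 0.0185
```

```bash
cat > chk.py <<'E'
import sys
from plan import *
n=sys.argv[1]
o=manip.get_obs();plan(s2w(-.041,-.303,.104),S[2]);print(o['ft_force'].round(1))
im=imaging.read_camera('wrist');crop(im,180,0,160,120,4,f'pics/w{n}.png')
im=imaging.read_camera('side');crop(im,235,140,50,50,12,f'pics/s{n}.png')
A=rpy(o['orientation']);p=o['eef_pos']
print('rod side',(proj('side',[p+A@np.array([0,.004-k,-.006]) for k in (.0275,.1175)])-[235,140])*12)
print('eyes side',(proj('side',[s2w(-.041,y,.110) for y in (-.160,-.123)])-[235,140])*12)
print('rod tip wrist',proj('wrist',[p+A@np.array([0,.004-k,-.006]) for k in (.0275,.1175)]), 'eyes',proj('wrist',[s2w(-.041,y,.110) for y in (-.160,-.123)]))
E
python3 chk.py 18
```

```text
rot [ 0.01 -0.    0.17] then shift cm [ 0.    0.36 -0.04] tcpS [[-0.041  -0.2994  0.1036]]
[-0.3 -0.7 -1.4]
rod side [[339.3904039  158.89071254]
 [265.54025344 318.11886203]]
eyes side [[241.29507144 365.42961625]
 [207.28557562 437.72828932]]
rod tip wrist [[256.4610795  218.48621246]
 [256.82837699  17.8575528 ]] eyes [[ 258.10995702  -55.12064307]
 [ 258.63748054 -168.37308146]]
```

View pics/w18.png

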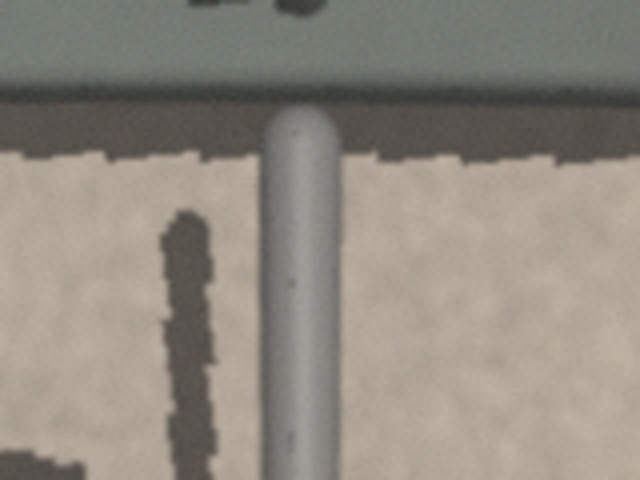

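View pics/s18.png

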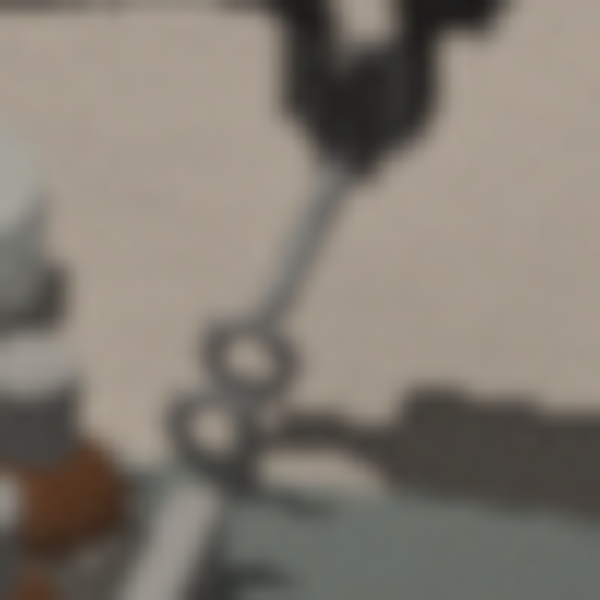

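Emit:
move_arm([
  [0,-0.6,0,0,0,0,-1],
  [0,-0.6,0,0,0,0,-1],
  [0,-0.6,0,0,0,0,-1],
  [0,-0.6,0,0,0,0,-1],
  [0,-0.6,0,0,0,0,-1],
  [0,0,0,0,0,0,-1],
  [0,0,0,0,0,0,-1],
])

```text
time_s: 49.1
eef_pos: [0.5161, -0.2034, 0.1035]
orientation: [3.141, -0.0, -0.107]
ft_force: [0.1, -0.6, -1.6]
opening: 0.0185
```

```bash
python3 chk.py 19
```

```text
rot [ 0.01 -0.    0.14] then shift cm [ 0.01  3.33 -0.05] tcpS [[-0.0411 -0.2697  0.1035]]
[ 0.1 -0.6 -1.6]
rod side [[315.78408395 209.9513713 ]
 [239.30382491 374.51203714]]
eyes side [[241.29507144 365.42961625]
 [207.28557562 437.72828932]]
rod tip wrist [[256.49808714 218.76453855]
 [256.90880143  18.24649417]] eyes [[257.88080227  28.12705645]
 [258.38339373 -76.34930088]]
```

View pics/w19.png

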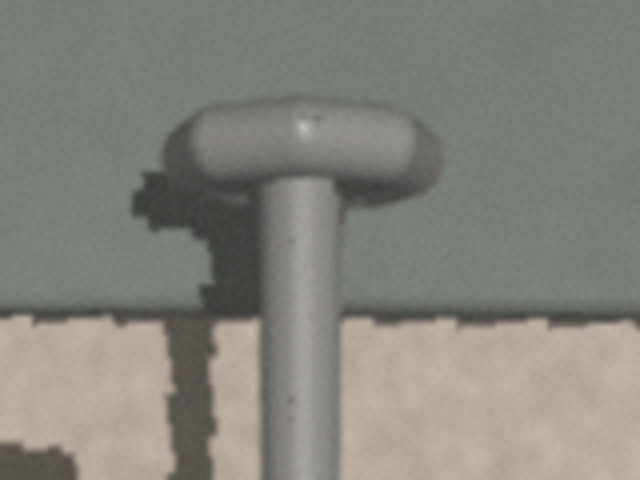

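View pics/s19.png

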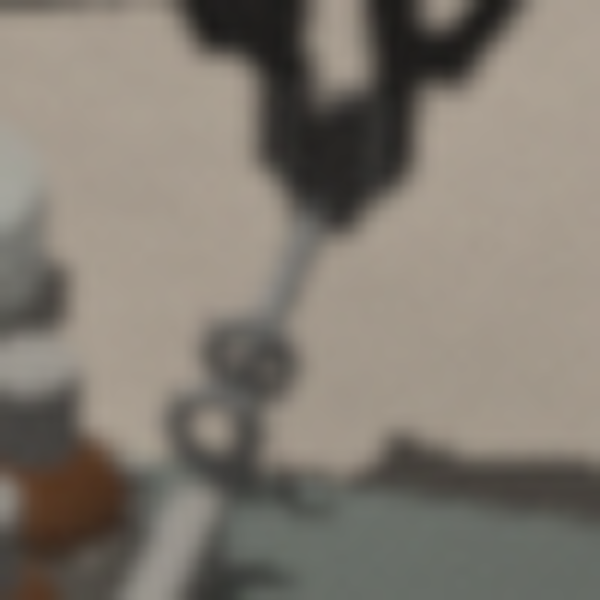

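Emit:
move_arm([
  [0,-0.7,0,0,0,0,-1],
  [0,-0.7,0,0,0,0,-1],
  [0,-0.7,0,0,0,0,-1],
  [0,-0.7,0,0,0,0,-1],
  [0,-0.7,0,0,0,0,-1],
  [0,0,0,0,0,0,-1],
  [0,0,0,0,0,0,-1],
])

```text
time_s: 49.9
eef_pos: [0.5198, -0.1686, 0.1035]
orientation: [3.141, 0.0, -0.107]
ft_force: [-0.1, -0.3, -1.6]
opening: 0.0184
```

```bash
python3 chk.py 20
```

```text
rot [0.01 0.   0.15] then shift cm [ 0.02  6.84 -0.05] tcpS [[-0.0412 -0.2346  0.1035]]
[-0.1 -0.3 -1.6]
rod side [[286.94325825 272.07215767]
 [207.39624764 443.32924693]]
eyes side [[241.29507144 365.42961625]
 [207.28557562 437.72828932]]
rod tip wrist [[256.49269257 218.53367176]
 [256.86373148  17.94633692]] eyes [[257.63046816 114.12295567]
 [258.10320913  22.5790579 ]]
```

View pics/w20.png

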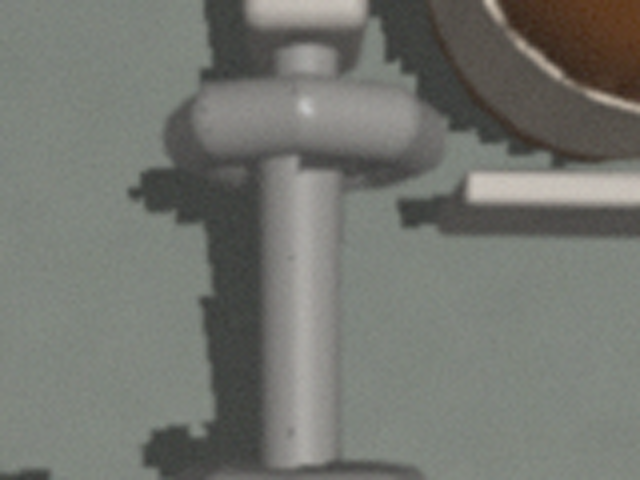

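Emit:
move_arm([
  [0,-0.8,0,0,0,0,-1],
  [0,-0.8,0,0,0,0,-1],
  [0,-0.8,0,0,0,0,-1],
  [0,-0.8,0,0,0,0,-1],
  [0,-0.7,0,0,0,0,-1],
  [0,-0.4,0,0,0,0,-1],
  [0,0,0,0,0,0,-1],
  [0,0,0,0,0,0,-1],
])

```text
time_s: 50.8
eef_pos: [0.5244, -0.1262, 0.1035]
orientation: [3.141, 0.0, -0.108]
ft_force: [-0.6, -0.5, -2.2]
opening: 0.0186
```

```bash
python3 - <<'E'
from plan import *
o=manip.get_obs();plan(s2w(-.041,-.187,.104),S[2]);print(o['ft_force'].round(1))
im=imaging.read_camera('wrist');crop(im,180,80,160,150,4,f'pics/w21.png')
E
```

```text
rot [0.01 0.   0.12] then shift cm [ 0.03 -0.49 -0.05] tcpS [[-0.0413 -0.1919  0.1035]]
[-0.6 -0.5 -2.2]
```

View pics/w21.png

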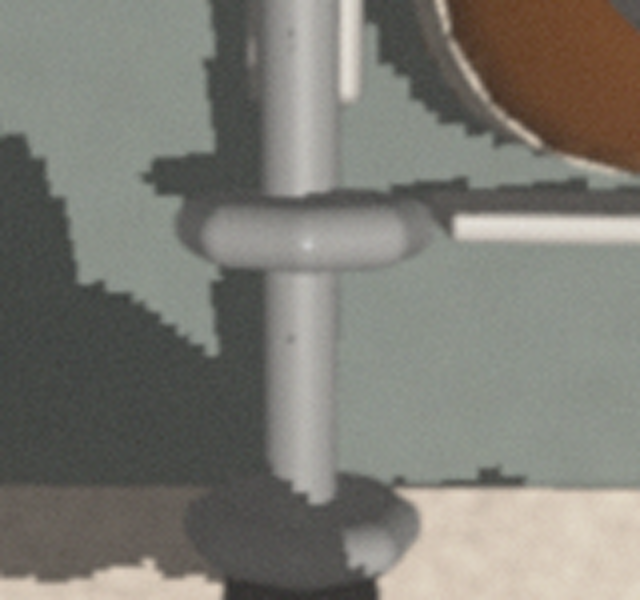

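Nearly home; push to contact.

Emit:
move_arm([
  [0,-0.3,0,0,0,0,-1],
  [0,-0.2,0,0,0,0,-1],
  [0,-0.2,0,0,0,0,-1],
  [0,0,0,0,0,0,-1],
])

```text
time_s: 51.25
eef_pos: [0.5247, -0.1226, 0.1035]
orientation: [3.137, 0.0, -0.111]
ft_force: [-1.8, -10.9, -1.0]
opening: 0.0187
```

Emit:
move_arm([
  [0,-0.2,0,0,0,0,-1],
  [0,0,0,0,0,0,-1],
])

```text
time_s: 51.45
eef_pos: [0.5247, -0.1226, 0.1035]
orientation: [3.135, 0.0, -0.112]
ft_force: [-1.3, -15.8, -0.2]
opening: 0.0183
```

Emit:
move_arm([
  [0,0.4,0,0,0,0,-1],
  [0,0,0,0,0,0,-1],
  [0,0,0,0,0,0,-0.4],
  [0,0,0,0,0,0,-0.2],
  [0,0,0,0,0,0,-0.2],
  [0,0,0,0,0,0,-0.2],
  [0,0,-2,0,0,0,-0.2],
  [0,0,-4,0,0,0,-0.2],
  [0,0,-4,0,0,0,-0.2],
  [0,4,0,0,0,0,-0.2],
  [0,3,0,0,0,0,-0.2],
  [0,0,0,0,0,0,-0.2],
  [0,0,0,0,0,0,-0.2],
])

```text
time_s: 52.75
eef_pos: [0.5173, -0.1908, 0.2033]
orientation: [-3.141, 0.0, -0.109]
ft_force: [0.7, 1.0, 0.4]
opening: 0.0343
```

```bash
python3 - <<'E'
from plan import *
o=manip.get_obs();print(o['eef_pos'],o['time_s'],o['ft_force'])
im=imaging.read_camera('wrist');cv2.imwrite('pics/w22.png',im[:,:,::-1])
im=imaging.read_camera('top');crop(im,160,120,170,125,4,'pics/t22.png')
im=imaging.read_camera('side');crop(im,190,140,130,140,4,'pics/s22.png')
E
```

```text
[ 0.51727851 -0.19076577  0.2033227 ] 52.75 [0.701469   0.96131846 0.36609057]
```

View pics/w22.png

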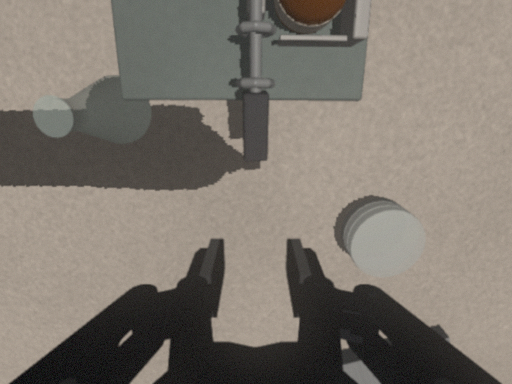

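View pics/t22.png

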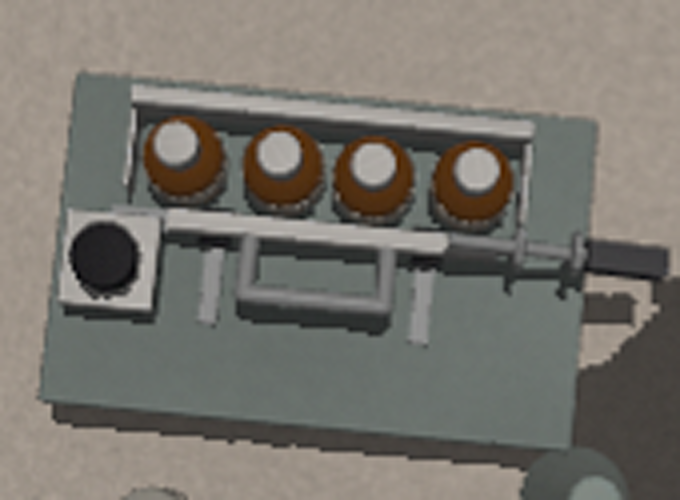

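View pics/s22.png

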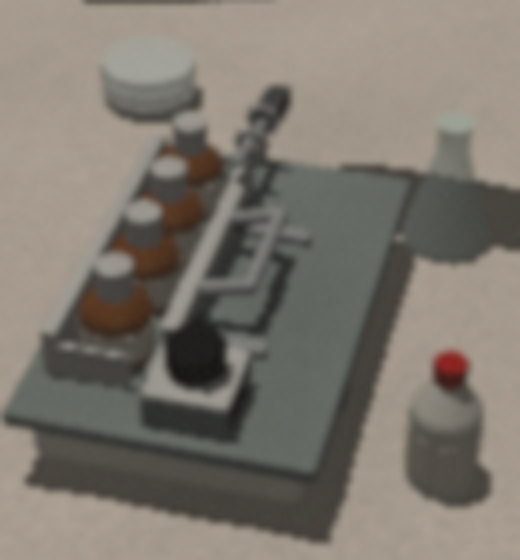

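```bash
python3 - <<'E'
from plan import *
im=imaging.read_camera('wrist');crop(im,215,0,90,170,4,'pics/w23.png')
print(w2s(back('wrist',[[256,93]],.12)),w2s(back('wrist',[[256,161]],.12)),w2s(back('wrist',[[256,83.5]],.124)))
E
```

```text
[[-0.04147584 -0.16965836  0.12      ]] [[-0.0411593  -0.22054038  0.12      ]] [[-0.04153048 -0.16323396  0.124     ]]
```

View pics/w23.png

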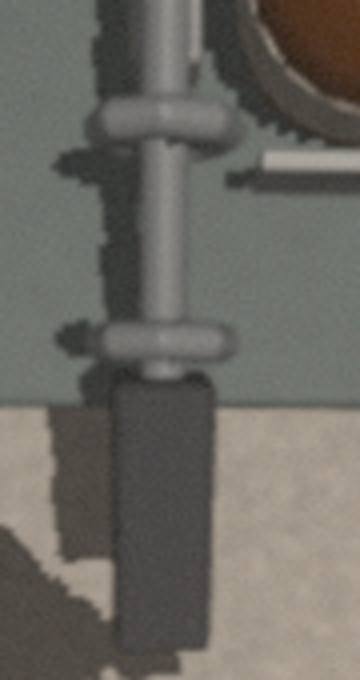

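```bash
python3 - <<'E'
from plan import *
plan(s2w(-.041,-.245,.104),S[2])
E
```

```text
rot [-0.02  0.    0.24] then shift cm [ 0.01 -1.03  9.95] tcpS [[-0.0411 -0.2553  0.2035]]
```

Emit:
move_arm([
  [0,0,0,0,0,0.2,-1],
  [0,0,2,0,0,0,-1],
  [0,0,4,0,0,0,-1],
  [0,0,3,0,0,0,-1],
  [0,0,0.9,0,0,0,-1],
  [0,-0.8,0,0,0,0,-1],
  [0,-0.4,0,0,0,0,-1],
  [0,0,0,0,0,0,-1],
  [0,0,0,0,0,0,-1],
])

```text
time_s: 53.85
eef_pos: [0.5196, -0.1786, 0.1058]
orientation: [3.141, -0.002, -0.111]
ft_force: [0.8, 0.4, -0.3]
opening: 0.0001
```

```bash
python3 - <<'E'
from plan import *
plan(s2w(-.041,-.2315,.104),S[2])
im=imaging.read_camera('wrist');crop(im,160,100,200,180,4,'pics/w24.png')
E
```

```text
rot [ 0.05 -0.11 -0.05] then shift cm [-0.06 -1.31  0.18] tcpS [[-0.0404 -0.2446  0.1058]]
```

View pics/w24.png

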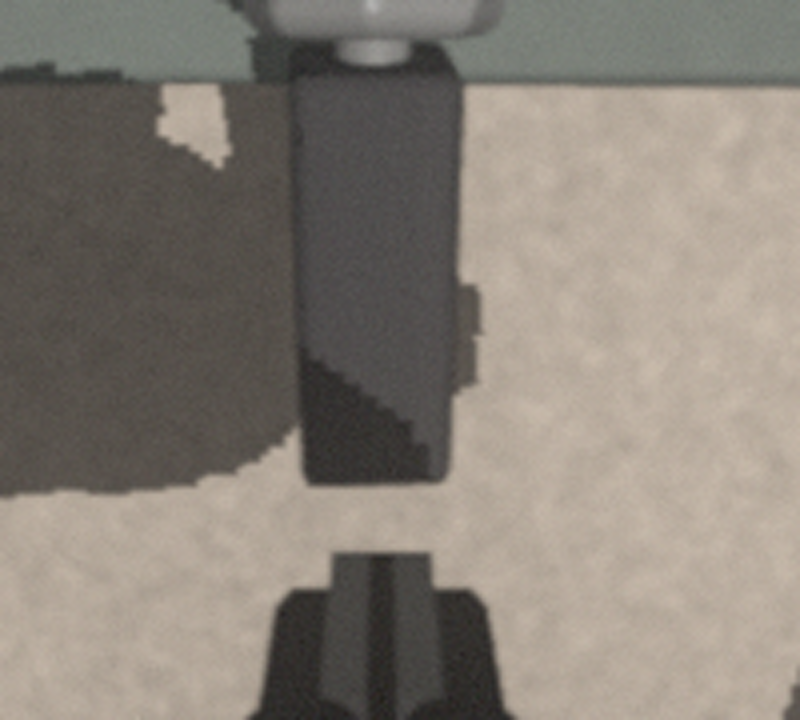

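Emit:
move_arm([
  [-0.1,-0.6,0.5,0,0,0,-1],
  [0,-0.5,0,0,0,0,-1],
  [0,-0.2,0,0,0,0,-1],
  [0,-0.2,0,0,0,0,-1],
  [0,0,0,0,0,0,-1],
])

```text
time_s: 54.4
eef_pos: [0.5186, -0.169, 0.0996]
orientation: [3.135, 0.0, -0.115]
ft_force: [-2.2, -17.1, 1.8]
opening: -0.0001
```

```bash
python3 - <<'E'
from plan import *
plan(s2w(-.041,-.2285,.104),S[2])
im=imaging.read_camera('wrist');crop(im,160,100,200,180,4,'pics/w25.png')
E
```

```text
rot [ 0.38  0.01 -0.32] then shift cm [ 0.14 -0.67 -0.44] tcpS [[-0.0424 -0.2352  0.0996]]
```

View pics/w25.png

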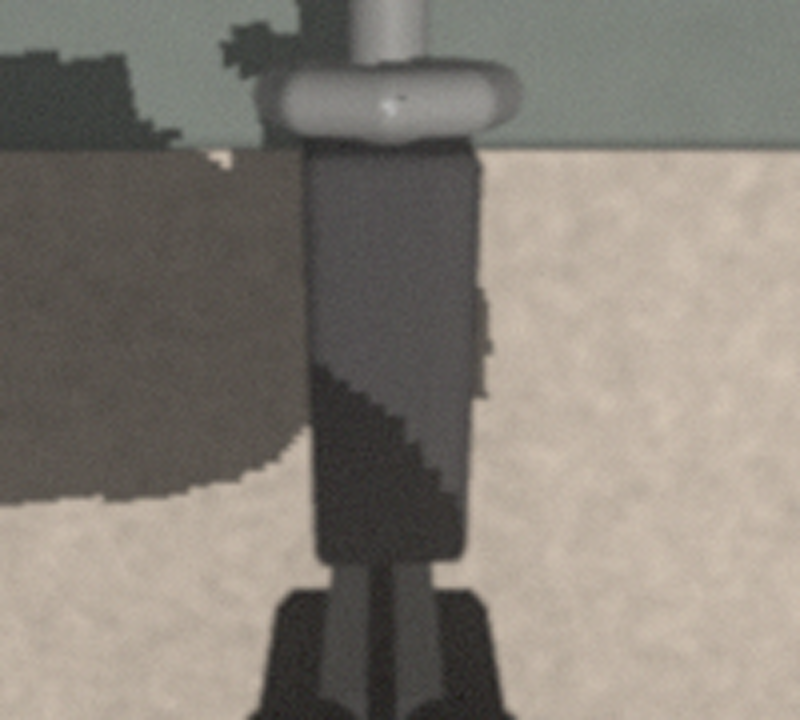

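Emit:
move_arm([
  [0,0.8,0,0,0,0,-1],
  [0,2,0,0,0,0,-1],
  [0,2,-2,0,0,0,-1],
  [0,2,-4,0,0,0,-1],
  [0,3,-4,0,0,0,-1],
  [0,0,0,0,0,0,-1],
  [0,0,0,0,0,0,-1],
  [0,0,0,0,0,0,-1],
])

```text
time_s: 55.25
eef_pos: [0.5082, -0.2596, 0.1983]
orientation: [-3.14, 0.002, -0.11]
ft_force: [-0.4, -1.0, -1.0]
opening: 0.0003
```

```bash
python3 - <<'E'
from plan import *
o=manip.get_obs();print(o['eef_pos'],o['time_s'],o['ft_force'])
im=imaging.read_camera('wrist');crop(im,160,0,190,140,4,'pics/w26.png')
im=imaging.read_camera('top');cv2.imwrite('pics/t26.png',im[:,:,::-1])
print(w2s(back('top',[[160+176/4,120+143/4],[160+279/4,120+154/4],[160+374/4,120+163/4],[160+477/4,120+168/4]],.145)))
E
```

```text
[ 0.50817364 -0.25960768  0.19827242] 55.25 [-0.44127486 -1.01031064 -1.03056264]
[[ 6.55309712e-05  9.27779057e-02  1.45000000e-01]
 [-1.06501380e-03  2.79436782e-02  1.45000000e-01]
 [-1.35017656e-03 -3.16161503e-02  1.45000000e-01]
 [ 1.37645042e-03 -9.58406525e-02  1.45000000e-01]]
```

View pics/w26.png

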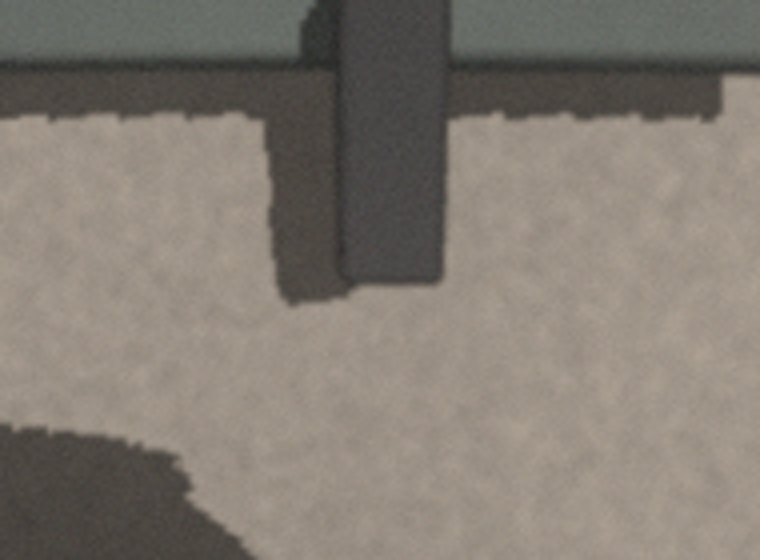

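View pics/t26.png

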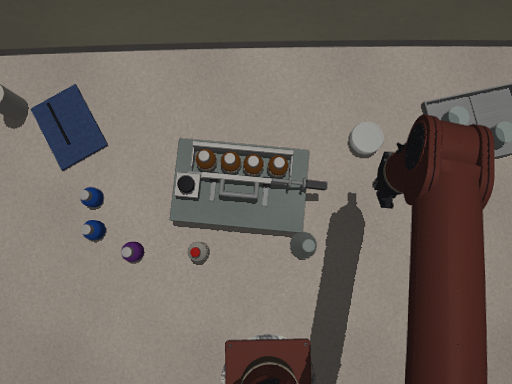

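Emit:
move_arm([
  [0,-4,-1,0,0,0,-1],
  [0,-4,0,0,0,0,-1],
  [0,-4,0,0,0,0,-1],
  [0,0,0,0,0,0,-1],
  [0,0,0,0,0,0,-1],
  [0,0,0,0,0,0,-1],
])

```text
time_s: 55.95
eef_pos: [0.5215, -0.1424, 0.2088]
orientation: [3.142, 0.001, -0.112]
ft_force: [-0.2, 0.4, 0.1]
opening: 0.0
```

```bash
python3 - <<'E'
from plan import *
o=manip.get_obs();print(o['eef_pos'],o['time_s'])
im=imaging.read_camera('wrist');cv2.imwrite('pics/w27.png',im[:,:,::-1])
crop(im,200,60,120,130,5,'pics/w28.png')
im=imaging.read_camera('top');crop(im,185,140,120,60,6,'pics/t27.png')
E
```

```text
[ 0.52145842 -0.1424254   0.20884817] 55.95
```

View pics/w27.png

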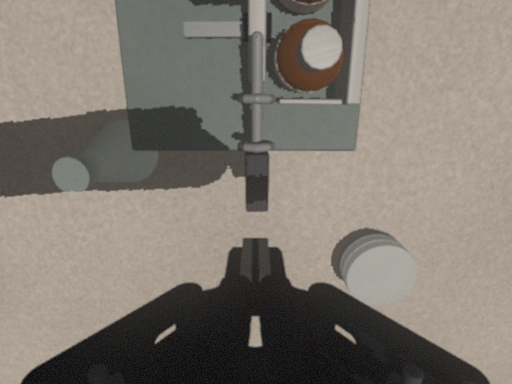

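View pics/w28.png

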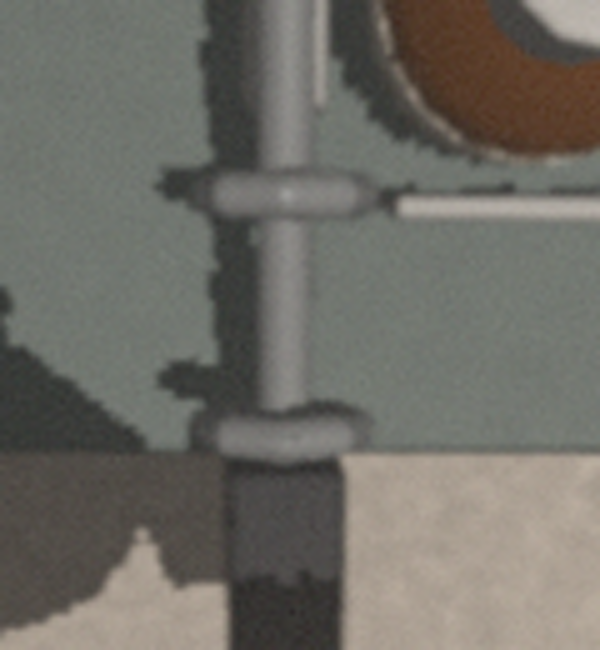

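View pics/t27.png

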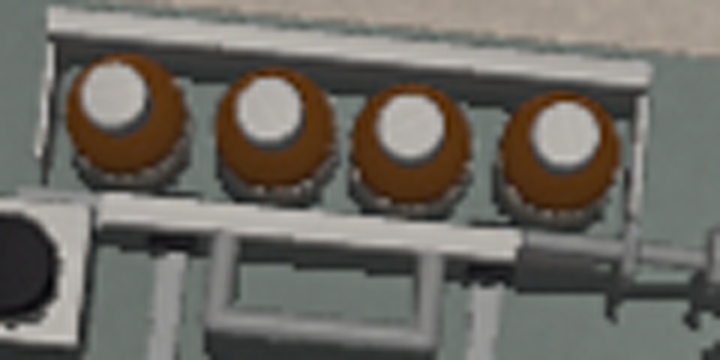

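```bash
python3 - <<'E'
from plan import *
p=(np.array([[114,95],[269,109],[411,127],[566,134]])+.5)/6-.5+[185,140]
print(w2s(back('top',p,.145)).round(4), w2s(back('wrist',[[322,46]],.145)).round(4))
print(w2s(back('top',[[185+(50+.5)/6-.5,140+(40.5)/6-.5],[185+(646.5)/6-.5,140+(87)/6-.5]],.105)).round(4))
E
```

```text
[[ 0.0008  0.0939  0.145 ]
 [ 0.0008  0.029   0.145 ]
 [-0.0014 -0.0306  0.145 ]
 [ 0.0015 -0.095   0.145 ]] [[ 0.0004 -0.0945  0.145 ]]
[[ 0.0303  0.1297  0.105 ]
 [ 0.0333 -0.1295  0.105 ]]
```

```bash
python3 - <<'E'
from workcell import manip
print(manip.job_done())
E
```

```text
the job is handed in; nothing more can be done
None
```

The shaker is loaded and locked, and the job was handed in at about 56 s of the 210 s allowed.

- **Bar opening:** The bar was held. It gave only about 3 mm at 25 N, which is above the 10 to 15 N pull the task gives for this test. I turned the catch knob 90° and pulled the bar fully open.
- **Bottles:** I stood all four amber bottles in the row, gripping each by its cap at 25 N. The blue and purple look-alikes and the bystanders were left alone.
- **Bar closing:** I pushed the bar back to its stop. The handle returned to its original shut position within 1 mm.
- **Locking rod:** The rod went through both eyelets without resistance. Letting go left a gap of about 3 mm at the outer ring, so I pushed the handle home with closed fingers at about 17 N.

**Last checks:**
- The bottles stand at y of about +94, +29, -31 and -94.5 mm, each within 2 mm of the row line.
- The rod handle meets the outer ring with no gap I could see.
- The gripper was clear of everything when I handed in.

**Less certain:** the right-hand bottle measured -93 to -95 mm, depending on the method, which is right at the edge of the allowed -95 mm. It stands inside the end plate, so I left it rather than disturb it. The wrist view also suggested the held rod was drooping about 8°. The side view showed it level, and it went in cleanly.

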